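Sort the game pieces away after a round of dominoes

ROBOT

A 6-joint arm with a two-finger parallel gripper is mounted at the origin on the work surface. World frame = base frame: x ahead of the robot, y to its left, z up, the work surface at z = 0. Lengths are in m, angles in rad, forces in N, time in s.
With the tool pointing down it reaches from about 0.375 to 0.75 m from the base axis. Payload 9 kg.
Tool frame: the origin (TCP) lies midway between the tips of the shut fingers; the grasp point (between the pads) lies arm.hold_point_z behind it (arm.hold_point_z is the distance from the TCP to the grasp point, in m); z points along the fingers, y is the line along which they close (so a half turn about z gives the same grasp; the last joint's range is limited). The gripper opens to 85 mm and grips with 20 to 120 N. Pads are 22 mm wide; open, the fingers measure 114 mm over their backs; the gripper's body (76 mm by 85 mm) begins 54 mm behind the grasp point. The pads swing forward as they close: fully open they stand 13 mm farther back than shut.
Start: joints at [-1.432, 0.104, 0.097, 1.564, 0, 1.353], TCP at [0.21, -0.562, 0.231] pointing down, gripper open.
Joint ranges: [-2.99, 2.99], [-0.84, 1.86], [-1.1, 1.16], [-1.84, 2.11], [-1.51, 1.56], [-3.14, 3.14]. Speed limits (rad/s): [2.22, 2.22, 2.57, 3.14, 3.14, 3.14].

INTERFACE

Orientations are given as a 3x3 rotation matrix whose columns are the frame's x, y, z axes.
In Python, from bench import arm gives the robot as it stands. The module is installed in compiled form; this text tells all that it offers.
- The arm moves only by the tool jog_arm, never from a script. Its argument "moves" is a list of rows, each an object of numbers: "dx", "dy", "dz": the shift along the tool's x, y, z in mm; "yaw": the turn about the tool's z in rad. In form: [{"dx": .., "dy": .., "dz": .., "yaw": ..}, ...]. A call has 1 to 5 rows; each row shifts and turns the commanded pose from where the row before left it, along the tool's axes as they then stand; what a row does not reach is not made up. A row lasts 1/12 s, in which the tool goes at most 41.7 mm and 7.16 degrees, less where a joint would pass 70% of its speed; a pose out of reach is approached as far as the arm can. A call with a gripper value outside its range is refused whole. "claw" is the opening, from -1 (shut) to 1 (fully open), set as the call begins (left out, the last holds). The fingers move at their own pace and stop on an object; "squeeze" is the grip in N (left out, the last holds). Time passes only in rows, so rows that do not move let the fingers close. It gives the time, the measured TCP pose, the force, the opening and the grip force at its end, in the units of the state.
- arm.observe(): the state, without advancing time (a new reading comes with each control period).
- arm.camera(name): name is "side" or "top" or "wrist"; returns the picture (384x512x3 uint8, blue, green, red); there is no depth.
- arm.calibration(name): a dict with "camera_matrix" (3x3 intrinsics, pixels), "position" and "rotation" of the camera in the world. Camera axes: x right, y up, looking along -z (the intrinsics and any distortion apply to the point x, -y, -z); pixel columns grow to the right and rows downward; lengths in m; the calibration is good to about 2 mm. A picture is of the moment at which its call begins: read the wrist's pose just before it. calibration takes no time and is no camera call; for the wrist camera it gives the pose at the moment of the call.
- arm.job_done(): hands the job in; it is judged then, once.
The state is a dict: "clock": time; "joint_positions": joint angles; "qvel": joint speeds; "joint_efforts": joint torques, N m; "eef_pos": TCP position; "eef_rot": TCP orientation; "wrist_force": force on the tool from outside, world axes, zero at the start; "ft_torque": the same for the moment, N m; "grip_width": finger opening in m; "grip_force": force on a finger pad.
Only numpy, scipy, OpenCV 4.12 (cv2) and the standard library are available. Lean on these libraries where they do the work, as an engineer would, in place of code of your own. Each camera call takes 0.05 s, during which the arm holds its last target. There are 200 camera calls.

TASK

The game is over: sort the loose pieces away, both dice into the red bowl, the loose yellow counter flat on the floor of the free part of the blue counter tray, and the two loose dominoes as a pair in the empty bay of the wooden case, the double-six lying flat at the bottom and the blank one squarely on top of it. Leave the coffee cup and the amber glass standing where they are.

Things in the scene. Friction and masses are not known exactly. Their poses are not given: they have to be found in the camera images.
- double_six: Black acrylic domino with twelve white pips (six on each half) and a white centre line, 56 x 28 x 13 mm, loose, lying flat face up on the table. Origin: centre of its underside; x along its 56 mm length, y across its 28 mm width, z up.
- double_blank: Black acrylic domino without pips, only a white centre line, 56 x 28 x 13 mm, loose, lying flat face up on the table. Origin: centre of its underside; x along its length, y across its width, z up.
- white_die: White plastic die with black pips, a 20 mm cube, loose on the table. Origin: centre of the face that is underneath at the start; axes square to its faces.
- green_die: Green plastic die with white pips, a 20 mm cube, loose on the table. Origin: centre of the face that is underneath at the start; axes square to its faces.
- counter: The one yellow round playing counter (orange spot) that lies loose on the table, a disc 34 mm across and 10 mm thick. Origin: centre of its underside, z up.
- case: Open wooden domino case, fixed. Origin: on the table under the centre of its EMPTY bay, 116 mm (x) by 112 mm (y) inside, floor 6 mm and wall tops 38 mm above the table, walls 6 to 8 mm. The narrow bay on its +y side (y 62 to 98 mm) is full of paired dominoes, part of it, tops at 32 mm. The flap lid, folded back and fixed, slopes from the +x wall top (x 66 mm) down to the table at x 175 mm. z up.
- bowl: Small red plastic bowl, about 150 g, loose, round: rim 150 mm across and 48 mm above the table, flat inner floor about 80 mm across and 5 mm above the table, flaring walls 4 mm thick. Origin: centre of its underside, z up.
- tray: Blue plastic counter tray, fixed to the table, walls 5 mm thick and 22 mm high, floor 5 mm above the table. Origin: on the table under the centre of its free area, which reaches 53 mm each way along tray x and y; beyond it, around x = 73 mm, two yellow counters that are part of the tray lie at y = -30 and +30 mm. z up.
- cup: White ceramic coffee cup, 66 mm across and 55 mm high, with a handle on its +y side, standing loose on the table; not to be moved. Origin: centre of its underside, z up.
- glass: Empty amber drinking glass, 70 mm across and 85 mm high, standing loose on the table; not to be moved. Origin: centre of its underside, z up.
Mind the look-alikes: they are no part of the job. Leave any green or turquoise look-alike of the double_six alone.

How it is judged:
By the outcome, as a careful person would: the job done as asked, in the order asked, and still so for the second after the job is handed in, with the robot touching nothing.
It also fails if it takes over 128 s, if anything falls off the work surface, if the arm or the gripper's body presses on something with over 40 N, if the wrist force passes 120 N, or if a joint passes its speed limit or range.

## Working session

There is one attempt and no reset: what is moved stays moved. The work goes in short steps, Python scripts to look and compute and a tool call to move; the robot and the scene stay as the last step left them, time stands still between calls to the robot, and variables do not carry over. Pictures are saved under pics/ and viewed, at most 14 in all, crops included, and the job is handed in when it is done.

Besides the shell and the picture viewer there is one more tool, called after ">>>" by a JSON object that holds its "op" and its "data". jog_arm: Moves the arm, as the interface text tells. Its arguments: {"type":"object","properties":{"moves":{"type":"array","items":{"type":"object","properties":{"dx":{"type":"number"},"dy":{"type":"number"},"dz":{"type":"number"},"yaw":{"type":"number"}}}},"claw":{"type":"number"},"squeeze":{"type":"number"}},"required":["moves"]}

```bash
mkdir -p pics; cat > h.py <<'E'
import numpy as np, cv2
from bench import arm
def ray(cal,uv):
    K=np.array(cal["camera_matrix"]);R=np.array(cal["rotation"]);p=np.array(cal["position"])
    d=np.linalg.inv(K)@np.array([uv[0],uv[1],1.]); d=np.array([d[0],-d[1],-d[2]])
    return p,R@d
def onplane(cal,uv,z):
    p,d=ray(cal,uv); return p+d*(z-p[2])/d[2]
def proj(cal,P):
    K=np.array(cal["camera_matrix"]);R=np.array(cal["rotation"]);p=np.array(cal["position"])
    c=R.T@(np.array(P)-p); c=np.array([c[0],-c[1],-c[2]]); q=K@c; return q[:2]/q[2]
E
python3 - <<'E'
from h import *
s=arm.observe(); print({k:np.round(v,3).tolist() for k,v in s.items()}, arm.hold_point_z)
for n in ["top","side","wrist"]:
    c=arm.calibration(n); print(n,{k:np.round(v,4).tolist() for k,v in c.items()})
    im=arm.camera(n); cv2.imwrite(f"pics/{n}0.png",im)
    cv2.imwrite(f"pics/{n}0b.png",cv2.resize(im,(800,600),interpolation=cv2.INTER_CUBIC))
E
```

```text
{'clock': 0.0, 'joint_positions': [-1.432, 0.105, 0.096, 1.564, 0.0, 1.353], 'qvel': [0.001, -0.0, 0.003, 0.002, 0.0, -0.0], 'joint_efforts': [-0.001, -55.692, 50.365, 0.017, -0.0, -0.0], 'eef_pos': [0.21, -0.562, 0.231], 'eef_rot': [[0.937, 0.349, -0.0], [0.349, -0.937, 0.001], [0.0, -0.001, -1.0]], 'wrist_force': [-1.033, 0.264, 0.155], 'ft_torque': [-0.01, -0.006, -0.008], 'grip_force': 0.0, 'grip_width': 0.085} 0.0187
top {'camera_matrix': [[441.5842, 0.0, 247.6242], [0.0, 441.5842, 186.3743], [0.0, 0.0, 1.0]], 'position': [0.3199, -0.0131, 1.0525], 'rotation': [[-0.0179, 0.9903, -0.1377], [-0.9998, -0.0192, -0.008], [-0.0106, 0.1375, 0.9904]]}
side {'camera_matrix': [[402.1722, 0.0, 255.8953], [0.0, 402.1722, 189.7547], [0.0, 0.0, 1.0]], 'position': [0.3038, -0.7013, 0.6584], 'rotation': [[0.9716, 0.1417, -0.1895], [-0.2358, 0.6448, -0.7271], [0.0191, 0.7511, 0.6599]]}
wrist {'camera_matrix': [[267.4163, 0.0, 255.2937], [0.0, 267.4163, 194.2565], [0.0, 0.0, 1.0]], 'position': [0.2727, -0.54, 0.372], 'rotation': [[0.3492, 0.9042, 0.246], [-0.9371, 0.3376, 0.0891], [-0.0025, -0.2617, 0.9652]]}
```

View pics/top0b.png

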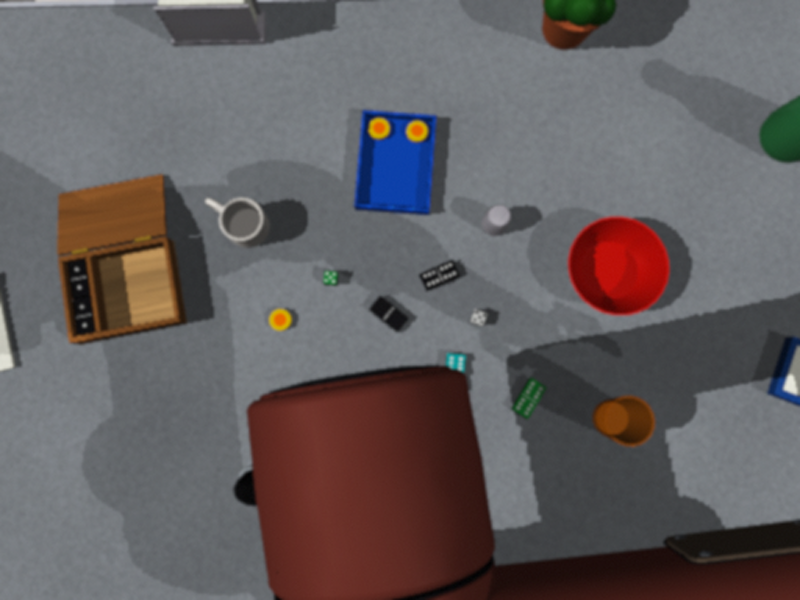

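View pics/side0b.png

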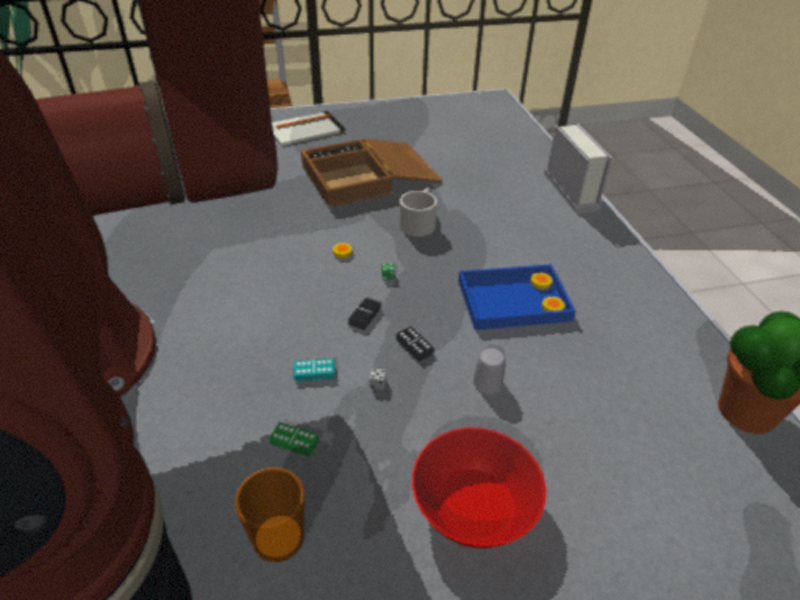

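The top view (800x600) shows these pixels:
- Candidates for double_six: black with pips (440,275), turquoise (456,362) and green (529,398). The black one with pips fits the description.
- Blank black domino at (390,313).
- White die (480,317), green die (331,278).
- Loose counter (280,320). The other two yellow counters are inside the tray.
- Bowl (618,266), tray (395,165), case bay (136,288).
- Cup (242,220), glass (625,420).

I'll measure these next and confirm with an enlarged crop.

```bash
cat > m.py <<'E'
from h import *
def largest(mask,amin,n=1):
    cs,_=cv2.findContours(mask.astype(np.uint8),cv2.RETR_EXTERNAL,cv2.CHAIN_APPROX_NONE)
    cs=[c for c in cs if cv2.contourArea(c)>=amin]
    return sorted(cs,key=cv2.contourArea,reverse=True)[:n]
def boxes(im):
    hsv=cv2.cvtColor(im,cv2.COLOR_BGR2HSV); return hsv
E
python3 - <<'E'
from m import *
S=512/800
views={n:(cv2.imread(f"pics/{n}0.png"),arm.calibration(n)) for n in ["top","side"]}
def local(n,cx,cy,r,fn,z):
    im,cal=views[n]; x,y=int(cx*S),int(cy*S); r=int(r*S)
    sub=im[y-r:y+r,x-r:x+r]; h=cv2.cvtColor(sub,cv2.COLOR_BGR2HSV).astype(int)
    m=fn(h); m=cv2.morphologyEx(m.astype(np.uint8),cv2.MORPH_CLOSE,np.ones((3,3)))
    cs=largest(m,5)
    if not cs: return print(n,"none")
    hull=cv2.convexHull(cs[0]).reshape(-1,2)+[x-r,y-r]
    P=np.array([onplane(cal,p,z)[:2] for p in hull.astype(float)])
    (c,wh,a)=cv2.minAreaRect((P*1000).astype(np.float32))
    print(n,"centre mm",np.round(c,1),"size",np.round(wh,1),"ang",round(a,1),"px",hull.mean(0))
black=lambda h:(h[...,2]<45)
yel=lambda h:(h[...,1]>130)&(h[...,0]<35)&(h[...,2]>90)
grn=lambda h:(h[...,1]>90)&(h[...,0]>40)&(h[...,0]<90)
wht=lambda h:(h[...,2]>150)
red=lambda h:(h[...,1]>120)&((h[...,0]<8)|(h[...,0]>172))
blue=lambda h:(h[...,1]>120)&(h[...,0]>100)&(h[...,0]<130)
for nm,t,s,fn,z in [("six",(440,275,30),(415,343,28),black,.013),("blank",(390,313,30),(365,313,28),black,.013),
 ("counter",(280,320,25),(343,250,20),yel,.01),("green",(331,278,17),(388,270,16),grn,.02),("white",(480,317,17),(378,378,16),wht,.02),
 ("bowl",(618,266,70),(479,487,85),red,.048),("tray",(397,162,65),(517,297,70),blue,.022)]:
    print(nm); local("top",*t,fn,z); local("side",*s,fn,z)
im,_=views["top"]
a=cv2.resize(im[160:250,170:330],(800,450),interpolation=cv2.INTER_CUBIC); cv2.imwrite("pics/c1.png",a)
b=cv2.resize(im[105:225,30:190],(800,600),interpolation=cv2.INTER_CUBIC); cv2.imwrite("pics/c2.png",b)
E
```

```text
six
top centre mm [481.9 -90.4] size [21.  56.3] ang 35.9 px [285.9 177. ]
side centre mm [ 477.7 -102.7] size [28.6 55.2] ang 48.9 px [266.66666667 223.44444444]
blank
top centre mm [422.1 -17.8] size [25.5 26.1] ang 52.0 px [253.54545455 204.63636364]
side centre mm [427.8 -16.5] size [58.4 27.1] ang 50.1 px [234.63636364 200.63636364]
counter
top centre mm [424.5 159. ] size [33.5 31. ] ang 88.9 px [179.07142857 205.07142857]
side centre mm [421.1 151.3] size [35.9 29.4] ang 79.8 px [218.11111111 159.88888889]
green
top centre mm [486.3  80.5] size [21.4 16.8] ang 88.9 px [211.14285714 177.42857143]
side centre mm [481.3  67.2] size [36.  17.8] ang 77.6 px [247.375 172.5  ]
white
top centre mm [ 420.8 -139.5] size [13.1 16.5] ang 13.0 px [305.66666667 202.88888889]
side centre mm [ 419.  -143.5] size [13.5 13.4] ang 24.4 px [241.125 239.   ]
bowl
top centre mm [ 491.6 -346. ] size [149.4 144.8] ang 88.8 px [397.18421053 168.76315789]
side centre mm [ 490.3 -348.5] size [147.4 148.7] ang 21.4 px [307.42222222 313.02222222]
tray
top centre mm [666.5 -20.9] size [117.6 159.6] ang 84.4 px [253.57894737 103.36842105]
side centre mm [662.2 -33.4] size [136.  160.1] ang 84.6 px [332.     189.9375]
```

View pics/c1.png

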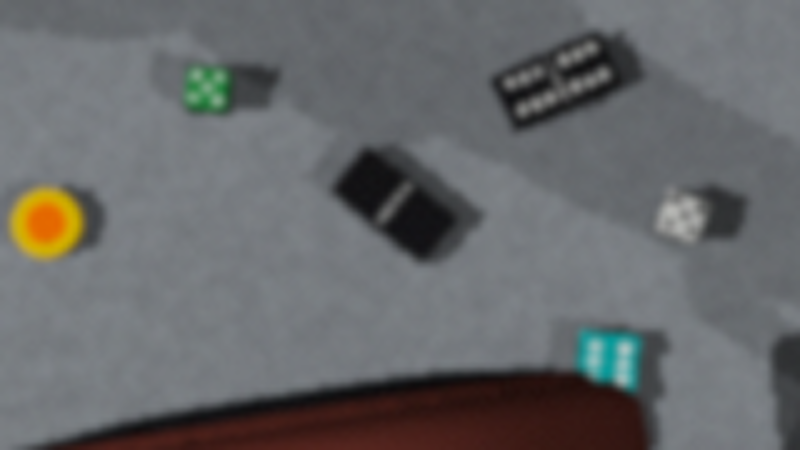

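View pics/c2.png

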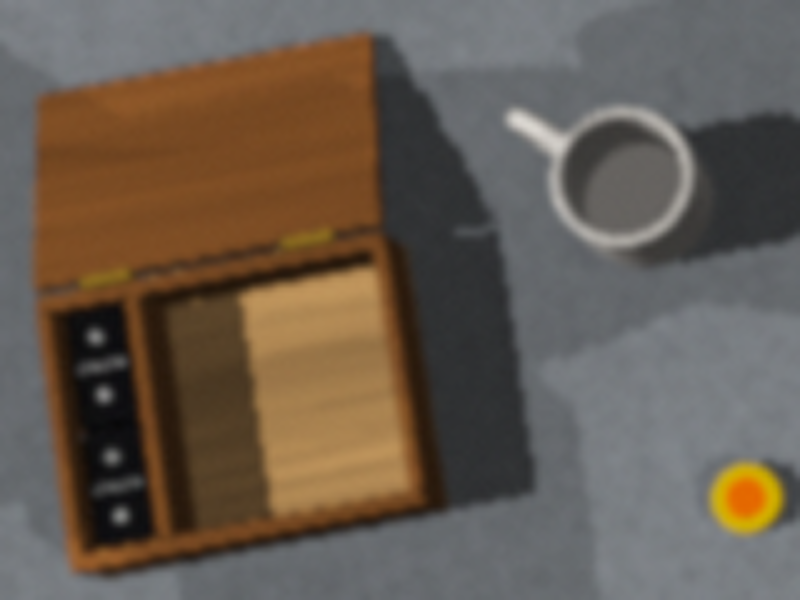

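The crop confirms the double_six is the black domino with 12 white pips at crop (558,81). The turquoise one at (608,360) is the look-alike. The blank is at crop (397,203) with only a centre line. In the second crop the bay's wall-top corners are near (145,298), (378,250), (425,500) and (180,535), and the cup is at (622,178).

```bash
python3 - <<'E'
from h import *
cal=arm.calibration("top")
def c(pts,ox,oy,z,nm):
    P=np.array([onplane(cal,((x+.5)/5-.5+ox,(y+.5)/5-.5+oy),z)[:2]*1000 for x,y in pts])
    e=np.diff(np.vstack([P,P[:1]]),axis=0)
    print(nm,np.round(P.mean(0),1),"len",np.round(np.hypot(*e.T),1),"ang",np.round(np.degrees(np.arctan2(e[:,1],e[:,0])),1)); 
c([(492,78),(602,32),(625,85),(517,130)],170,160,.013,"six")
c([(372,147),(460,215),(425,262),(333,187)],170,160,.013,"blank")
c([(207,89)],170,160,.02,"green"); c([(682,216)],170,160,.02,"white"); c([(46,222)],170,160,.01,"counter")
c([(666,190),(708,200),(697,240),(658,232)],170,160,.02,"white4")
c([(145,298),(378,250),(425,500),(180,535)],30,105,.038,"bay")
c([(392,238),(440,507),(75,572),(40,292)],30,105,.038,"caseouter")
c([(622,178)],30,105,.055,"cup")
s=512/800
for n,pts,z in [("tray outer",[(363,111),(436,116),(430,214),(355,209)],.022)]:
    P=np.array([onplane(cal,((x+.5)*s-.5,(y+.5)*s-.5),z)[:2]*1000 for x,y in pts]); print(n,np.round(P,1).tolist())
E
```

```text
six [488.2 -85.6] len [57.2 27.8 55.9 27.7] ang [ -68.2 -158.6  111.7   24. ]
blank [431.5  -7.5] len [52.8 27.7 56.2 26.6] ang [-129.   142.2   49.7  -45.1]
green [486.5  81.7] len [0.] ang [0.]
white [ 421.9 -140.9] len [0.] ang [0.]
counter [425.7 159.5] len [0.] ang [0.]
white4 [ 422.1 -141. ] len [20.2 19.6 18.6 20.2] ang [-104.6  162.6   77.2  -12.7]
bay [474.8 371.7] len [111.1 121.1 114.1 113.7] ang [ -79.2 -168.1   97.1   10.6]
caseouter [472.3 392.7] len [130.  170.4 133.8 166.8] ang [-168.7   99.1    9.7  -82.2]
cup [570.9 210.2] len [0.] ang [0.]
tray outer [[749.0, 28.0], [738.3, -85.9], [581.6, -72.4], [591.8, 42.4]]
```

```bash
cat > plan.py <<'E'
# usage: plan.py x y z A [x y z A ...]  (mm, deg; A = world angle of tool x) prints rows for each leg
import sys,json; from h import *
s=arm.observe(); p=np.array(s["eef_pos"])*1000; R=np.array(s["eef_rot"]); A=np.degrees(np.arctan2(R[1,0],R[0,0]))%360
print("now",np.round(p,1),round(A,1),"w",round(float(s["grip_width"])*1000,1),"F",round(float(s["grip_force"]),1),"j6",round(s["joint_positions"][5],2),"t",round(s["clock"],2))
v=[float(a) for a in sys.argv[1:]]
for i in range(0,len(v),4):
    T=np.array(v[i:i+3]); dA=(v[i+3]-A+180)%360-180
    n=int(np.ceil(max(np.linalg.norm(T-p)/36,abs(dA)/6.6,1))); rows=[]
    d=(T-p)/n
    for k in range(n):
        a=np.radians(A); x=np.array([np.cos(a),np.sin(a)]); y=np.array([x[1],-x[0]])
        r=dict(dx=round(d[:2]@x),dy=round(d[:2]@y),dz=round(-d[2])); yw=round(-np.radians(dA/n),3)
        p=p+np.r_[r["dx"]*x+r["dy"]*y,-r["dz"]]
        if yw: r["yaw"]=yw
        A-=np.degrees(yw); rows.append(r)
        d=(T-p)/max(n-k-1,1)
    print("leg",T,v[i+3],"res",np.round(T-p,1))
    for k in range(0,n,5): print(json.dumps(rows[k:k+5]))
E
python3 plan.py 380 -250 200 77 422 -141 120 77 422 -141 3 77
```

```text
now [ 209.5 -562.   230.7] 20.4 w 85.0 F 0.0 j6 1.35 t 0.15
leg [ 380. -250.  200.] 77.0 res [ 0.3 -0.2  0.3]
[{"dx": 27, "dy": -23, "dz": 3, "yaw": -0.099}, {"dx": 29, "dy": -21, "dz": 3, "yaw": -0.099}, {"dx": 31, "dy": -18, "dz": 3, "yaw": -0.099}, {"dx": 32, "dy": -14, "dz": 3, "yaw": -0.099}, {"dx": 34, "dy": -11, "dz": 3, "yaw": -0.099}]
[{"dx": 35, "dy": -8, "dz": 3, "yaw": -0.099}, {"dx": 35, "dy": -4, "dz": 3, "yaw": -0.099}, {"dx": 36, "dy": -1, "dz": 3, "yaw": -0.099}, {"dx": 35, "dy": 3, "dz": 3, "yaw": -0.099}, {"dx": 35, "dy": 6, "dz": 4, "yaw": -0.099}]
leg [ 422. -141.  120.] 77.0 res [0.  0.5 0.3]
[{"dx": 29, "dy": 4, "dz": 20, "yaw": 0.001}, {"dx": 29, "dy": 4, "dz": 20, "yaw": 0.001}, {"dx": 29, "dy": 4, "dz": 20, "yaw": 0.001}, {"dx": 28, "dy": 5, "dz": 20, "yaw": 0.001}]
leg [ 422. -141.    3.] 77.0 res [0.  0.5 0.3]
[{"dx": 0, "dy": 0, "dz": 29}, {"dx": 0, "dy": 0, "dz": 29}, {"dx": 0, "dy": 0, "dz": 29}, {"dx": 0, "dy": 0, "dz": 30}]
```

>>> {"op": "jog_arm", "data": {"moves": [{"dx":27,"dy":-23,"dz":3,"yaw":-0.1},{"dx":29,"dy":-21,"dz":3,"yaw":-0.1},{"dx":31,"dy":-18,"dz":3,"yaw":-0.1},{"dx":32,"dy":-14,"dz":3,"yaw":-0.1},{"dx":34,"dy":-11,"dz":3,"yaw":-0.1}], "claw": 0.1, "squeeze": 30}}

```text
clock: 0.57
eef_pos: [0.2947, -0.4044, 0.2158]
eef_rot: [[0.651, 0.759, -0.0], [0.759, -0.651, 0.0], [0.0, -0.0, -1.0]]
wrist_force: [0.9, -0.3, 0.4]
grip_width: 0.0472
grip_force: 0.0
```

>>> {"op": "jog_arm", "data": {"moves": [{"dx":35,"dy":-8,"dz":3,"yaw":-0.1},{"dx":35,"dy":-4,"dz":3,"yaw":-0.1},{"dx":36,"dy":-1,"dz":3,"yaw":-0.1},{"dx":35,"dy":3,"dz":3,"yaw":-0.1},{"dx":35,"dy":6,"dz":4,"yaw":-0.09}]}}

```text
clock: 0.98
eef_pos: [0.3788, -0.2477, 0.2002]
eef_rot: [[0.217, 0.976, 0.0], [0.976, -0.217, -0.0], [-0.0, 0.0, -1.0]]
wrist_force: [1.2, 0.0, -0.7]
grip_width: 0.0468
grip_force: 0.0
```

>>> {"op": "jog_arm", "data": {"moves": [{"dx":29,"dy":4,"dz":20},{"dx":29,"dy":4,"dz":20},{"dx":29,"dy":4,"dz":20},{"dx":28,"dy":5,"dz":20},{"dx":0}]}}

```text
$.moves[0]: bad value
```

```bash
python3 plan.py 422 -141 3 77; python3 - <<'E'
from h import *
cal=arm.calibration("wrist"); im=arm.camera("wrist"); cv2.imwrite("pics/w1.png",im)
print(proj(cal,(.422,-.141,.02)))
cv2.imwrite("pics/w1b.png",cv2.resize(im,(800,600)))
E
```

```text
now [ 378.8 -247.7  200.2] 77.4 w 46.8 F 0.0 j6 0.92 t 0.98
leg [ 422. -141.    3.] 77.0 res [-0.4 -0.3 -0.2]
[{"dx": 16, "dy": 3, "dz": 28, "yaw": 0.001}, {"dx": 16, "dy": 3, "dz": 28, "yaw": 0.001}, {"dx": 16, "dy": 3, "dz": 28, "yaw": 0.001}, {"dx": 16, "dy": 2, "dz": 28, "yaw": 0.001}, {"dx": 17, "dy": 3, "dz": 28, "yaw": 0.001}]
[{"dx": 16, "dy": 2, "dz": 29, "yaw": 0.001}, {"dx": 17, "dy": 3, "dz": 28, "yaw": 0.001}]
[271.27730401  77.13276804]
```

View pics/w1b.png

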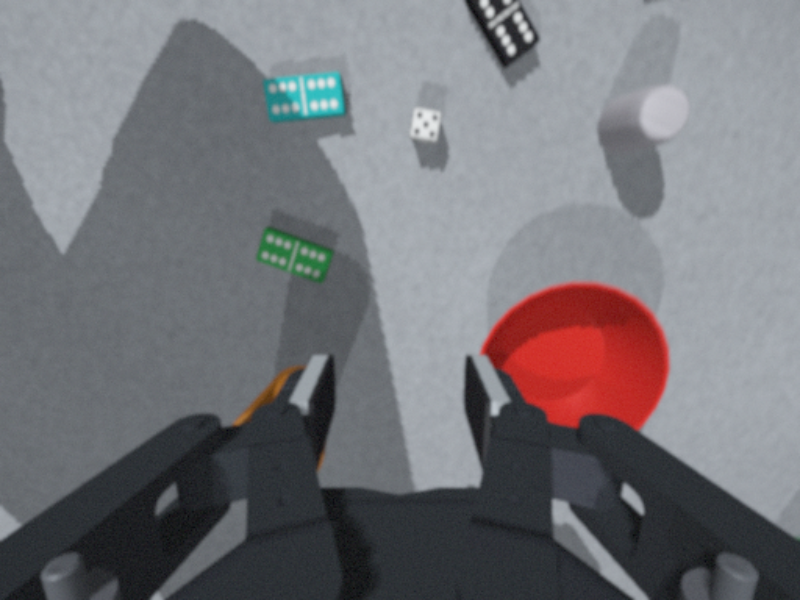

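The wrist view shows the white die at (425,125), close to its predicted spot. The green and turquoise look-alikes are off to the left and the bowl is on the right. The grasp is clear.

>>> {"op": "jog_arm", "data": {"moves": [{"dx":28,"dy":5,"dz":25,"yaw":0.02},{"dx":28,"dy":4,"dz":25,"yaw":0.02},{"dx":28,"dy":4,"dz":25,"yaw":0.01},{"dx":28,"dy":4,"dz":25,"yaw":0},{"dx":0,"dy":0,"dz":30,"yaw":0}]}}

```text
clock: 1.45
eef_pos: [0.424, -0.1416, 0.0698]
eef_rot: [[0.267, 0.964, 0.002], [0.964, -0.267, 0.0], [0.001, 0.001, -1.0]]
wrist_force: [0.3, -0.8, 0.3]
grip_width: 0.0473
grip_force: 0.0
```

>>> {"op": "jog_arm", "data": {"moves": [{"dx":0,"dy":0,"dz":30,"yaw":0},{"dx":0,"dy":0,"dz":25,"yaw":0},{"dx":0,"dy":0,"dz":12,"yaw":0},{"dx":0,"dy":0,"dz":0,"yaw":0},{"dx":0,"dy":0,"dz":0,"yaw":0}]}}

```text
clock: 1.87
eef_pos: [0.4221, -0.1447, 0.003]
eef_rot: [[0.271, 0.963, -0.001], [0.963, -0.271, 0.001], [0.0, -0.001, -1.0]]
wrist_force: [0.4, -0.3, 0.9]
grip_width: 0.0472
grip_force: 0.0
```

>>> {"op": "jog_arm", "data": {"moves": [{"dx":0,"dy":0,"dz":0,"yaw":0},{"dx":0,"dy":0,"dz":0,"yaw":0},{"dx":0,"dy":0,"dz":0,"yaw":0},{"dx":0,"dy":0,"dz":0,"yaw":0},{"dx":0,"dy":0,"dz":0,"yaw":0}], "claw": -1}}

```text
clock: 2.28
eef_pos: [0.4237, -0.1458, 0.0048]
eef_rot: [[0.271, 0.963, 0.002], [0.963, -0.271, -0.002], [-0.001, 0.002, -1.0]]
wrist_force: [-0.1, 0.7, 6.4]
grip_width: 0.019
grip_force: 30.8
```

```bash
python3 plan.py 422 -141 120 75 485 -333 120 75 485 -333 22 75; python3 - <<'E'
from h import *
im=arm.camera("wrist"); cv2.imwrite("pics/w2.png",im[0:,100:420])
E
```

```text
now [ 423.7 -145.8    4.8] 74.3 w 19.0 F 30.8 j6 1.22 t 2.28
leg [ 422. -141.  120.] 75.0 res [0.2 0.2 0.2]
[{"dx": 1, "dy": -1, "dz": -29, "yaw": -0.003}, {"dx": 1, "dy": -1, "dz": -29, "yaw": -0.003}, {"dx": 1, "dy": 0, "dz": -29, "yaw": -0.003}, {"dx": 1, "dy": -1, "dz": -28, "yaw": -0.003}]
leg [ 485. -333.  120.] 75.0 res [-0.3  0.2  0.2]
[{"dx": -28, "dy": 18, "dz": 0}, {"dx": -28, "dy": 19, "dz": 0}, {"dx": -28, "dy": 18, "dz": 0}, {"dx": -28, "dy": 19, "dz": 0}, {"dx": -28, "dy": 18, "dz": 0}]
[{"dx": -29, "dy": 19, "dz": 0}]
leg [ 485. -333.   22.] 75.0 res [-0.3  0.2  0.2]
[{"dx": 0, "dy": 0, "dz": 33}, {"dx": 0, "dy": 0, "dz": 32}, {"dx": 0, "dy": 0, "dz": 33}]
```

View pics/w2.png

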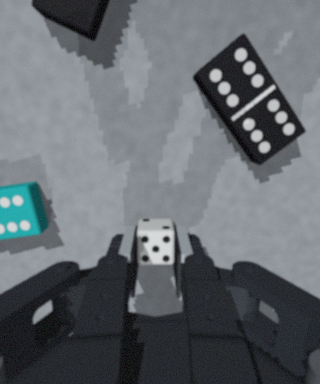

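The white die is gripped between the pads at about (155,243), and the double_six is at (250,100). I'll carry the die to the bowl.

>>> {"op": "jog_arm", "data": {"moves": [{"dx":0,"dy":0,"dz":-29,"yaw":0},{"dx":0,"dy":0,"dz":-29,"yaw":0},{"dx":0,"dy":0,"dz":-29,"yaw":0},{"dx":0,"dy":0,"dz":-29,"yaw":0},{"dx":-27,"dy":18,"dz":0,"yaw":0}]}}

```text
clock: 2.75
eef_pos: [0.4347, -0.1749, 0.1264]
eef_rot: [[0.267, 0.964, 0.007], [0.964, -0.267, -0.004], [-0.002, 0.008, -1.0]]
wrist_force: [2.3, -0.6, 1.8]
grip_width: 0.0191
grip_force: 29.9
```

>>> {"op": "jog_arm", "data": {"moves": [{"dx":-27,"dy":18,"dz":0,"yaw":0},{"dx":-27,"dy":18,"dz":0,"yaw":0},{"dx":-27,"dy":18,"dz":0,"yaw":0},{"dx":-27,"dy":18,"dz":0,"yaw":0},{"dx":-28,"dy":19,"dz":0,"yaw":0}]}}

```text
clock: 3.17
eef_pos: [0.4839, -0.3332, 0.1198]
eef_rot: [[0.271, 0.963, 0.001], [0.963, -0.271, -0.001], [-0.0, 0.001, -1.0]]
wrist_force: [-0.6, 1.6, 0.8]
grip_width: 0.019
grip_force: 29.9
```

>>> {"op": "jog_arm", "data": {"moves": [{"dx":0,"dy":0,"dz":33,"yaw":0},{"dx":0,"dy":0,"dz":33,"yaw":0},{"dx":0,"dy":0,"dz":30,"yaw":0},{"dx":0,"dy":0,"dz":0,"yaw":0},{"dx":0,"dy":0,"dz":0,"yaw":0}]}}

```text
clock: 3.58
eef_pos: [0.4826, -0.3306, 0.0226]
eef_rot: [[0.271, 0.963, -0.002], [0.963, -0.271, 0.002], [0.001, -0.003, -1.0]]
wrist_force: [0.2, 0.1, 0.6]
grip_width: 0.019
grip_force: 29.9
```

```bash
python3 plan.py 487 -333 22 75
```

```text
now [ 482.6 -330.6   22.6] 74.3 w 19.0 F 29.9 j6 1.02 t 3.58
leg [ 487. -333.   22.] 75.0 res [-0.1 -0.1  0.4]
[{"dx": -1, "dy": 5, "dz": 1, "yaw": -0.012}]
```

>>> {"op": "jog_arm", "data": {"moves": [{"dx":0,"dy":4,"dz":8,"yaw":0},{"dx":0,"dy":0,"dz":0,"yaw":0}]}}

```text
clock: 3.75
eef_pos: [0.4887, -0.3336, 0.0169]
eef_rot: [[0.27, 0.963, 0.002], [0.963, -0.27, -0.002], [-0.002, 0.003, -1.0]]
wrist_force: [-0.6, -0.6, -0.7]
grip_width: 0.0194
grip_force: 29.9
```

>>> {"op": "jog_arm", "data": {"moves": [{"dx":0,"dy":0,"dz":0,"yaw":0},{"dx":0,"dy":0,"dz":0,"yaw":0},{"dx":0,"dy":0,"dz":0,"yaw":0},{"dx":0,"dy":0,"dz":0,"yaw":0},{"dx":0,"dy":0,"dz":-20,"yaw":0}], "claw": -0.1}}

```text
clock: 4.17
eef_pos: [0.4856, -0.3307, 0.0321]
eef_rot: [[0.271, 0.963, -0.004], [0.963, -0.271, 0.004], [0.003, -0.005, -1.0]]
wrist_force: [-0.8, -0.0, 0.1]
grip_width: 0.0386
grip_force: 0.0
```

>>> {"op": "jog_arm", "data": {"moves": [{"dx":0,"dy":0,"dz":-30,"yaw":0},{"dx":0,"dy":0,"dz":-30,"yaw":0},{"dx":0,"dy":0,"dz":-30,"yaw":0},{"dx":0,"dy":0,"dz":-30,"yaw":0},{"dx":0,"dy":0,"dz":0,"yaw":0}]}}

```text
clock: 4.58
eef_pos: [0.4894, -0.3347, 0.1626]
eef_rot: [[0.271, 0.963, 0.006], [0.963, -0.271, -0.007], [-0.005, 0.008, -1.0]]
wrist_force: [0.1, -1.4, 0.5]
grip_width: 0.038
grip_force: 0.0
```

```bash
python3 plan.py 487 -10 150 90; python3 - <<'E'
from h import *
im=arm.camera("side"); cv2.imwrite("pics/s1.png",im[250:,180:400])
E
```

```text
now [ 489.4 -334.7  162.6] 74.3 w 38.0 F 0.0 j6 1.02 t 4.58
leg [487. -10. 150.] 90.0 res [-0.5 -0.5  0.4]
[{"dx": 31, "dy": -9, "dz": 1, "yaw": -0.027}, {"dx": 31, "dy": -8, "dz": 1, "yaw": -0.027}, {"dx": 32, "dy": -7, "dz": 1, "yaw": -0.027}, {"dx": 32, "dy": -7, "dz": 1, "yaw": -0.027}, {"dx": 32, "dy": -6, "dz": 1, "yaw": -0.027}]
[{"dx": 32, "dy": -5, "dz": 2, "yaw": -0.027}, {"dx": 32, "dy": -4, "dz": 1, "yaw": -0.027}, {"dx": 32, "dy": -3, "dz": 2, "yaw": -0.027}, {"dx": 33, "dy": -2, "dz": 1, "yaw": -0.027}, {"dx": 33, "dy": 0, "dz": 2, "yaw": -0.027}]
```

View pics/s1.png

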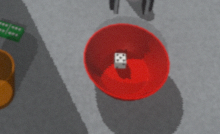

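The white die sits in the bowl at crop pixel (120,60). Next is the green die.

>>> {"op": "jog_arm", "data": {"moves": [{"dx":31,"dy":-9,"dz":1,"yaw":-0.027},{"dx":31,"dy":-8,"dz":1,"yaw":-0.027},{"dx":32,"dy":-7,"dz":1,"yaw":-0.027},{"dx":32,"dy":-7,"dz":1,"yaw":-0.027},{"dx":32,"dy":-6,"dz":1,"yaw":-0.027}]}}

```text
clock: 5.05
eef_pos: [0.4849, -0.1685, 0.1492]
eef_rot: [[0.138, 0.99, -0.001], [0.99, -0.138, 0.001], [0.001, -0.001, -1.0]]
wrist_force: [0.0, 0.5, 0.0]
grip_width: 0.038
grip_force: 0.0
```

>>> {"op": "jog_arm", "data": {"moves": [{"dx":32,"dy":-5,"dz":2,"yaw":-0.027},{"dx":32,"dy":-4,"dz":1,"yaw":-0.027},{"dx":32,"dy":-3,"dz":2,"yaw":-0.027},{"dx":33,"dy":-2,"dz":1,"yaw":-0.027},{"dx":33,"dy":0,"dz":2,"yaw":-0.027}], "claw": 0.1}}

```text
clock: 5.47
eef_pos: [0.4847, -0.0058, 0.1415]
eef_rot: [[0.003, 1.0, -0.001], [1.0, -0.003, 0.0], [0.0, -0.001, -1.0]]
wrist_force: [1.1, -0.7, -0.2]
grip_width: 0.0472
grip_force: 0.0
```

>>> {"op": "jog_arm", "data": {"moves": [{"dx":0,"dy":0,"dz":0,"yaw":0},{"dx":0,"dy":0,"dz":0,"yaw":0}]}}

```text
clock: 5.63
eef_pos: [0.4849, -0.0058, 0.1414]
eef_rot: [[0.001, 1.0, -0.001], [1.0, -0.001, 0.0], [0.0, -0.001, -1.0]]
wrist_force: [0.6, -0.2, -0.2]
grip_width: 0.0468
grip_force: 0.0
```

```bash
python3 plan.py 487 82 120 90 487 82 6 90; python3 - <<'E'
from h import *
cal=arm.calibration("wrist"); im=arm.camera("wrist"); cv2.imwrite("pics/w3.png",im)
print("pred",proj(cal,(.4865,.0817,.02)))
h=cv2.cvtColor(im,cv2.COLOR_BGR2HSV).astype(int)
def obj(m,z,lo,hi):
    cs,_=cv2.findContours(m.astype(np.uint8),cv2.RETR_EXTERNAL,cv2.CHAIN_APPROX_NONE)
    for c in cs:
        if lo<cv2.contourArea(c)<hi:
            P=np.array([onplane(cal,p,z)[:2]*1000 for p in cv2.convexHull(c).reshape(-1,2).astype(float)],dtype=np.float32)
            r=cv2.minAreaRect(P); print("px",np.round(c.reshape(-1,2).mean(0)),"mm",np.round(r[0],1),np.round(r[1],1),round(r[2],1))
print("green");obj((h[...,1]>110)&(h[...,0]>40)&(h[...,0]<85),.02,60,2000)
print("yel");obj((h[...,1]>130)&(h[...,0]<35)&(h[...,2]>120),.01,60,4000)
cv2.imwrite("pics/w3b.png",cv2.resize(im,(800,600)))
E
```

```text
now [484.9  -5.8 141.4] 89.9 w 46.8 F 0.0 j6 1.29 t 5.63
leg [487.  82. 120.] 90.0 res [ 0.  -0.2 -0.4]
[{"dx": 29, "dy": 1, "dz": 7}, {"dx": 29, "dy": 1, "dz": 7}, {"dx": 30, "dy": 0, "dz": 7}]
leg [487.  82.   6.] 90.0 res [ 0.  -0.2 -0.4]
[{"dx": 0, "dy": 0, "dz": 29}, {"dx": 0, "dy": 0, "dz": 28}, {"dx": 0, "dy": 0, "dz": 29}, {"dx": 0, "dy": 0, "dz": 28}]
pred [256.06559828  97.11983834]
green
px [125. 355.] mm [ 328.2 -212.3] [37.3 12.6] 53.4
px [257. 101.] mm [487.5  79.1] [19.3 18.4] 83.9
yel
px [468. 232.] mm [720.2 -57. ] [33.9 37. ] 21.7
px [486. 179.] mm [726.3   2.3] [34.2 34.6] 26.0
px [188.  12.] mm [426.  151.8] [23.5 32.2] 89.9
```

View pics/w3b.png

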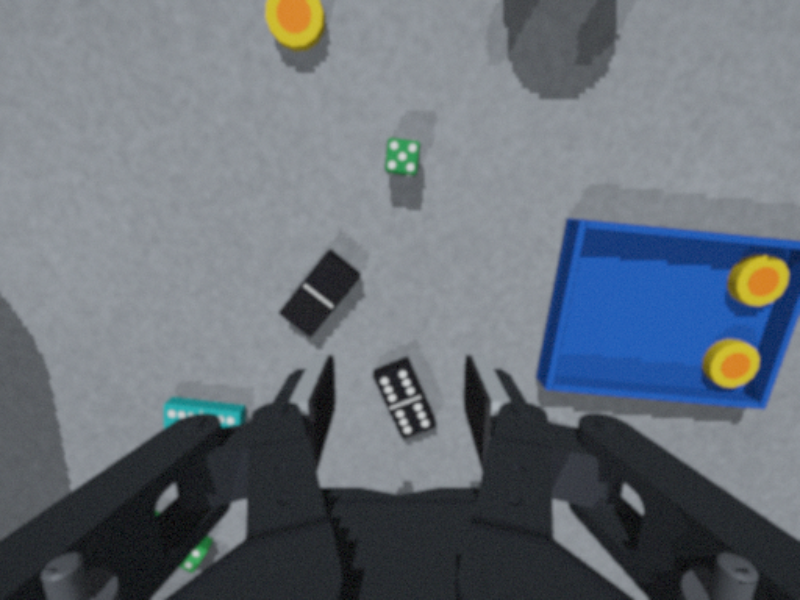

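The green die is at (403,157), which works out to (487, 79) mm. It is clear of everything for the grasp.

>>> {"op": "jog_arm", "data": {"moves": [{"dx":29,"dy":1,"dz":7,"yaw":0.03},{"dx":29,"dy":1,"dz":7,"yaw":0.03},{"dx":28,"dy":0,"dz":7,"yaw":0},{"dx":0,"dy":0,"dz":30,"yaw":0},{"dx":0,"dy":0,"dz":30,"yaw":0}]}}

```text
clock: 6.1
eef_pos: [0.4916, 0.0785, 0.0613]
eef_rot: [[0.064, 0.998, 0.003], [0.998, -0.064, -0.001], [-0.0, 0.003, -1.0]]
wrist_force: [-0.5, 0.1, -0.6]
grip_width: 0.0471
grip_force: 0.0
```

>>> {"op": "jog_arm", "data": {"moves": [{"dx":0,"dy":0,"dz":30,"yaw":0},{"dx":0,"dy":0,"dz":24,"yaw":0},{"dx":0,"dy":0,"dz":0,"yaw":0},{"dx":0,"dy":0,"dz":0,"yaw":0}]}}

```text
clock: 6.43
eef_pos: [0.4892, 0.0777, 0.0064]
eef_rot: [[0.066, 0.998, -0.003], [0.998, -0.066, 0.0], [-0.0, -0.003, -1.0]]
wrist_force: [1.1, -0.6, 0.5]
grip_width: 0.0469
grip_force: 0.0
```

>>> {"op": "jog_arm", "data": {"moves": [{"dx":0,"dy":0,"dz":0,"yaw":0},{"dx":0,"dy":0,"dz":0,"yaw":0},{"dx":0,"dy":0,"dz":0,"yaw":0},{"dx":0,"dy":0,"dz":0,"yaw":0},{"dx":0,"dy":0,"dz":0,"yaw":0}], "claw": -1}}

```text
clock: 6.85
eef_pos: [0.4921, 0.078, 0.0095]
eef_rot: [[0.064, 0.998, 0.004], [0.998, -0.064, -0.001], [-0.001, 0.004, -1.0]]
wrist_force: [-0.6, -1.6, 7.8]
grip_width: 0.0192
grip_force: 30.6
```

>>> {"op": "jog_arm", "data": {"moves": [{"dx":0,"dy":0,"dz":-35,"yaw":0},{"dx":0,"dy":0,"dz":-35,"yaw":0},{"dx":0,"dy":0,"dz":-35,"yaw":0},{"dx":0,"dy":0,"dz":-15,"yaw":0},{"dx":0,"dy":0,"dz":0,"yaw":0}]}}

```text
clock: 7.27
eef_pos: [0.4933, 0.0783, 0.133]
eef_rot: [[0.064, 0.998, 0.008], [0.998, -0.064, -0.001], [-0.0, 0.008, -1.0]]
wrist_force: [0.1, -0.5, -0.5]
grip_width: 0.0194
grip_force: 29.8
```

```bash
python3 plan.py 494 -362 128 75 494 -362 17 75
```

```text
now [493.3  78.3 133. ] 86.3 w 19.4 F 29.8 j6 1.53 t 7.27
leg [ 494. -362.  128.] 75.0 res [ 0.  -0.3  0. ]
[{"dx": -34, "dy": 2, "dz": 0, "yaw": 0.015}, {"dx": -34, "dy": 3, "dz": 0, "yaw": 0.015}, {"dx": -34, "dy": 3, "dz": 0, "yaw": 0.015}, {"dx": -34, "dy": 4, "dz": 0, "yaw": 0.015}, {"dx": -33, "dy": 4, "dz": 1, "yaw": 0.015}]
[{"dx": -33, "dy": 5, "dz": 0, "yaw": 0.015}, {"dx": -33, "dy": 5, "dz": 1, "yaw": 0.015}, {"dx": -33, "dy": 6, "dz": 0, "yaw": 0.015}, {"dx": -33, "dy": 6, "dz": 1, "yaw": 0.015}, {"dx": -33, "dy": 7, "dz": 0, "yaw": 0.015}]
[{"dx": -34, "dy": 7, "dz": 1, "yaw": 0.015}, {"dx": -33, "dy": 8, "dz": 0, "yaw": 0.015}, {"dx": -33, "dy": 8, "dz": 1, "yaw": 0.015}]
leg [ 494. -362.   17.] 75.0 res [ 0.  -0.3  0. ]
[{"dx": 0, "dy": 0, "dz": 28, "yaw": 0.001}, {"dx": 0, "dy": 0, "dz": 28, "yaw": 0.001}, {"dx": 0, "dy": 0, "dz": 27, "yaw": 0.001}, {"dx": 0, "dy": 0, "dz": 28, "yaw": 0.001}]
```

>>> {"op": "jog_arm", "data": {"moves": [{"dx":-34,"dy":2,"dz":0,"yaw":0.015},{"dx":-34,"dy":3,"dz":0,"yaw":0.015},{"dx":-34,"dy":3,"dz":0,"yaw":0.015},{"dx":-34,"dy":4,"dz":0,"yaw":0.015},{"dx":-33,"dy":4,"dz":1,"yaw":0.015}]}}

```text
clock: 7.68
eef_pos: [0.4902, -0.0929, 0.1264]
eef_rot: [[0.139, 0.99, 0.001], [0.99, -0.139, -0.0], [-0.0, 0.001, -1.0]]
wrist_force: [1.1, -0.1, -0.1]
grip_width: 0.0191
grip_force: 29.8
```

>>> {"op": "jog_arm", "data": {"moves": [{"dx":-33,"dy":5,"dz":0,"yaw":0.015},{"dx":-33,"dy":5,"dz":1,"yaw":0.015},{"dx":-33,"dy":6,"dz":0,"yaw":0.015},{"dx":-33,"dy":6,"dz":1,"yaw":0.015},{"dx":-33,"dy":7,"dz":0,"yaw":0.015}]}}

```text
clock: 8.1
eef_pos: [0.4908, -0.2604, 0.1239]
eef_rot: [[0.213, 0.977, -0.0], [0.977, -0.213, 0.0], [0.0, -0.0, -1.0]]
wrist_force: [1.6, 0.4, -0.6]
grip_width: 0.0186
grip_force: 29.8
```

>>> {"op": "jog_arm", "data": {"moves": [{"dx":-34,"dy":7,"dz":1,"yaw":0.015},{"dx":-33,"dy":8,"dz":0,"yaw":0.015},{"dx":-33,"dy":8,"dz":1,"yaw":0.015},{"dx":0,"dy":0,"dz":0,"yaw":0},{"dx":0,"dy":0,"dz":0,"yaw":0}]}}

```text
clock: 8.52
eef_pos: [0.4902, -0.3627, 0.1214]
eef_rot: [[0.258, 0.966, -0.001], [0.966, -0.258, 0.001], [0.001, -0.001, -1.0]]
wrist_force: [0.3, 1.0, -0.8]
grip_width: 0.0191
grip_force: 29.8
```

```bash
python3 plan.py 494 -362 19 75
```

```text
now [ 490.2 -362.7  121.4] 75.0 w 19.1 F 29.8 j6 0.98 t 8.52
leg [ 494. -362.   19.] 75.0 res [ 0.3 -0.4 -0.4]
[{"dx": 1, "dy": 1, "dz": 34}, {"dx": 0, "dy": 1, "dz": 34}, {"dx": 1, "dy": 1, "dz": 34}]
```

>>> {"op": "jog_arm", "data": {"moves": [{"dx":0,"dy":1,"dz":34,"yaw":0},{"dx":0,"dy":1,"dz":34,"yaw":0},{"dx":0,"dy":1,"dz":24,"yaw":0},{"dx":0,"dy":0,"dz":12,"yaw":0},{"dx":0,"dy":0,"dz":0,"yaw":0}]}}

```text
clock: 8.93
eef_pos: [0.4929, -0.3599, 0.0159]
eef_rot: [[0.255, 0.967, -0.003], [0.967, -0.255, 0.003], [0.002, -0.003, -1.0]]
wrist_force: [0.5, 0.4, -0.8]
grip_width: 0.0188
grip_force: 31.0
```

>>> {"op": "jog_arm", "data": {"moves": [{"dx":0,"dy":0,"dz":0,"yaw":0},{"dx":0,"dy":0,"dz":0,"yaw":0},{"dx":0,"dy":0,"dz":0,"yaw":0},{"dx":0,"dy":0,"dz":0,"yaw":0},{"dx":0,"dy":0,"dz":-20,"yaw":0}], "claw": -0.1}}

```text
clock: 9.35
eef_pos: [0.4924, -0.3607, 0.0357]
eef_rot: [[0.256, 0.967, -0.003], [0.967, -0.256, 0.003], [0.002, -0.004, -1.0]]
wrist_force: [-0.3, 0.5, -1.2]
grip_width: 0.0386
grip_force: 0.0
```

>>> {"op": "jog_arm", "data": {"moves": [{"dx":0,"dy":0,"dz":-30,"yaw":0},{"dx":0,"dy":0,"dz":-30,"yaw":0},{"dx":0,"dy":0,"dz":-30,"yaw":0},{"dx":0,"dy":0,"dz":-30,"yaw":0},{"dx":0,"dy":0,"dz":0,"yaw":0}]}}

```text
clock: 9.77
eef_pos: [0.496, -0.3646, 0.1664]
eef_rot: [[0.256, 0.967, 0.007], [0.967, -0.256, -0.008], [-0.006, 0.009, -1.0]]
wrist_force: [0.2, -1.4, 0.2]
grip_width: 0.038
grip_force: 0.0
```

```bash
python3 plan.py 440 60 150 90; python3 - <<'E'
from h import *
im=arm.camera("side"); cv2.imwrite("pics/s2.png",im[250:,180:400])
E
```

```text
now [ 496.  -364.6  166.4] 75.2 w 38.0 F 0.0 j6 0.98 t 9.77
leg [440.  60. 150.] 90.0 res [ 0.4 -0.4 -0.4]
[{"dx": 33, "dy": -14, "dz": 1, "yaw": -0.022}, {"dx": 33, "dy": -13, "dz": 1, "yaw": -0.022}, {"dx": 34, "dy": -12, "dz": 1, "yaw": -0.022}, {"dx": 34, "dy": -11, "dz": 1, "yaw": -0.022}, {"dx": 34, "dy": -11, "dz": 2, "yaw": -0.022}]
[{"dx": 34, "dy": -10, "dz": 1, "yaw": -0.022}, {"dx": 35, "dy": -9, "dz": 2, "yaw": -0.022}, {"dx": 35, "dy": -8, "dz": 1, "yaw": -0.022}, {"dx": 35, "dy": -8, "dz": 2, "yaw": -0.022}, {"dx": 35, "dy": -7, "dz": 1, "yaw": -0.022}]
[{"dx": 35, "dy": -6, "dz": 2, "yaw": -0.022}, {"dx": 35, "dy": -5, "dz": 1, "yaw": -0.022}]
```

View pics/s2.png

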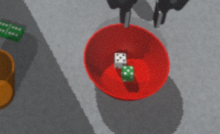

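Both dice lie on the bowl floor, at crop pixels (120,60) and (128,72). Now the counter.

>>> {"op": "jog_arm", "data": {"moves": [{"dx":33,"dy":-14,"dz":1,"yaw":-0.022},{"dx":33,"dy":-13,"dz":1,"yaw":-0.022},{"dx":34,"dy":-12,"dz":1,"yaw":-0.022},{"dx":34,"dy":-11,"dz":1,"yaw":-0.022},{"dx":34,"dy":-11,"dz":2,"yaw":-0.022}]}}

```text
clock: 10.23
eef_pos: [0.4694, -0.1834, 0.1516]
eef_rot: [[0.148, 0.989, -0.0], [0.989, -0.148, 0.0], [0.0, -0.0, -1.0]]
wrist_force: [0.7, -0.0, 0.2]
grip_width: 0.0386
grip_force: 0.0
```

>>> {"op": "jog_arm", "data": {"moves": [{"dx":34,"dy":-10,"dz":1,"yaw":-0.022},{"dx":35,"dy":-9,"dz":2,"yaw":-0.022},{"dx":35,"dy":-8,"dz":1,"yaw":-0.022},{"dx":35,"dy":-8,"dz":2,"yaw":-0.022},{"dx":35,"dy":-7,"dz":1,"yaw":-0.022}], "claw": 0.3}}

```text
clock: 10.65
eef_pos: [0.4456, -0.0058, 0.1446]
eef_rot: [[0.038, 0.999, -0.0], [0.999, -0.038, 0.0], [0.0, -0.0, -1.0]]
wrist_force: [0.4, 1.1, 0.4]
grip_width: 0.0551
grip_force: 0.0
```

>>> {"op": "jog_arm", "data": {"moves": [{"dx":35,"dy":-6,"dz":2,"yaw":-0.022},{"dx":35,"dy":-5,"dz":1,"yaw":-0.022},{"dx":0,"dy":0,"dz":0,"yaw":0},{"dx":0,"dy":0,"dz":0,"yaw":0}]}}

```text
clock: 10.98
eef_pos: [0.4369, 0.0644, 0.1418]
eef_rot: [[-0.009, 1.0, -0.0], [1.0, 0.009, -0.0], [-0.0, -0.0, -1.0]]
wrist_force: [-0.2, -0.2, 0.1]
grip_width: 0.0555
grip_force: 0.0
```

```bash
cat > obj.py <<'E'
from h import *
def obj(cal,im,m,z,lo,hi):
    cs,_=cv2.findContours(m.astype(np.uint8),cv2.RETR_EXTERNAL,cv2.CHAIN_APPROX_NONE)
    for c in cs:
        if lo<cv2.contourArea(c)<hi:
            P=np.array([onplane(cal,p,z)[:2]*1000 for p in cv2.convexHull(c).reshape(-1,2).astype(float)],dtype=np.float32)
            r=cv2.minAreaRect(P); print("px",np.round(c.reshape(-1,2).mean(0)),"mm",np.round(r[0],1),np.round(r[1],1),round(r[2],1))
E
python3 - <<'E'
from obj import *
cal=arm.calibration("wrist"); im=arm.camera("wrist"); cv2.imwrite("pics/w4.png",im)
h=cv2.cvtColor(im,cv2.COLOR_BGR2HSV).astype(int)
print("yel");obj(cal,im,(h[...,1]>130)&(h[...,0]<35)&(h[...,2]>120),.01,60,4000)
E
python3 plan.py 426 159 5 90
```

```text
yel
px [495. 290.] mm [718.1 -58.3] [32.3 40.6] 60.2
px [506. 244.] mm [716.   -1.1] [15.  33.1] 14.5
px [243.  92.] mm [425.5 156.8] [31.8 32.1] 46.3
now [437.3  63.2 141.9] 90.4 w 55.5 F 0.0 j6 1.41 t 11.03
leg [426. 159.   5.] 90.0 res [ 0.2 -0.2  0.1]
[{"dx": 19, "dy": -2, "dz": 27, "yaw": 0.001}, {"dx": 19, "dy": -2, "dz": 27, "yaw": 0.001}, {"dx": 19, "dy": -2, "dz": 28, "yaw": 0.001}, {"dx": 19, "dy": -2, "dz": 27, "yaw": 0.001}, {"dx": 20, "dy": -3, "dz": 28, "yaw": 0.001}]
```

>>> {"op": "jog_arm", "data": {"moves": [{"dx":32,"dy":-4,"dz":15,"yaw":0},{"dx":32,"dy":-4,"dz":15,"yaw":0},{"dx":31,"dy":-3,"dz":25,"yaw":0},{"dx":0,"dy":0,"dz":30,"yaw":0},{"dx":0,"dy":0,"dz":30,"yaw":0}]}}

```text
clock: 11.45
eef_pos: [0.4265, 0.158, 0.0263]
eef_rot: [[-0.006, 1.0, 0.001], [1.0, 0.006, -0.0], [-0.0, 0.001, -1.0]]
wrist_force: [0.4, -0.4, 0.5]
grip_width: 0.0551
grip_force: 0.0
```

>>> {"op": "jog_arm", "data": {"moves": [{"dx":0,"dy":0,"dz":23,"yaw":0},{"dx":0,"dy":0,"dz":0,"yaw":0},{"dx":0,"dy":0,"dz":0,"yaw":0}]}}

```text
clock: 11.7
eef_pos: [0.4253, 0.1567, 0.0036]
eef_rot: [[-0.003, 1.0, -0.003], [1.0, 0.003, -0.0], [-0.0, -0.003, -1.0]]
wrist_force: [0.6, -0.2, 0.9]
grip_width: 0.0557
grip_force: 0.0
```

>>> {"op": "jog_arm", "data": {"moves": [{"dx":0,"dy":0,"dz":0,"yaw":0},{"dx":0,"dy":0,"dz":0,"yaw":0},{"dx":0,"dy":0,"dz":0,"yaw":0},{"dx":0,"dy":0,"dz":0,"yaw":0},{"dx":0,"dy":0,"dz":0,"yaw":0}], "claw": -1}}

```text
clock: 12.12
eef_pos: [0.4278, 0.1573, 0.0065]
eef_rot: [[-0.004, 1.0, 0.003], [1.0, 0.004, -0.001], [-0.001, 0.003, -1.0]]
wrist_force: [-0.7, -1.8, 5.6]
grip_width: 0.0312
grip_force: 29.2
```

>>> {"op": "jog_arm", "data": {"moves": [{"dx":0,"dy":0,"dz":-30,"yaw":0},{"dx":0,"dy":0,"dz":-35,"yaw":0},{"dx":0,"dy":0,"dz":-35,"yaw":0},{"dx":0,"dy":0,"dz":-20,"yaw":0},{"dx":0,"dy":0,"dz":0,"yaw":0}]}}

```text
clock: 12.53
eef_pos: [0.4295, 0.1579, 0.1309]
eef_rot: [[-0.005, 1.0, 0.01], [1.0, 0.005, 0.001], [0.0, 0.01, -1.0]]
wrist_force: [1.7, -0.4, 1.8]
grip_width: 0.0312
grip_force: 29.7
```

```bash
python3 plan.py 643 -20 125 85 643 -20 12 85;  python3 - <<'E'
from h import *
im=arm.camera("wrist"); cv2.imwrite("pics/w5.png",im[200:,100:420])
E
```

```text
now [429.5 157.9 130.9] 90.3 w 31.2 F 29.7 j6 1.63 t 12.53
leg [643. -20. 125.] 85.0 res [-0.   0.2  0.1]
[{"dx": -22, "dy": 27, "dz": 1, "yaw": 0.012}, {"dx": -22, "dy": 27, "dz": 1, "yaw": 0.012}, {"dx": -22, "dy": 27, "dz": 1, "yaw": 0.012}, {"dx": -21, "dy": 27, "dz": 1, "yaw": 0.012}, {"dx": -21, "dy": 28, "dz": 0, "yaw": 0.012}]
[{"dx": -21, "dy": 28, "dz": 1, "yaw": 0.012}, {"dx": -21, "dy": 28, "dz": 0, "yaw": 0.012}, {"dx": -20, "dy": 28, "dz": 1, "yaw": 0.012}]
leg [643. -20.  12.] 85.0 res [-0.   0.2  0.1]
[{"dx": 0, "dy": 0, "dz": 28, "yaw": -0.001}, {"dx": 0, "dy": 0, "dz": 28, "yaw": -0.001}, {"dx": 0, "dy": 0, "dz": 28, "yaw": -0.001}, {"dx": 0, "dy": 0, "dz": 29, "yaw": -0.001}]
```

View pics/w5.png

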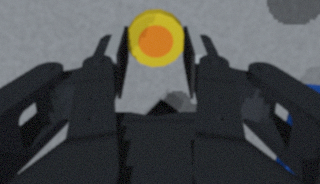

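The counter is held squarely between the pads at crop (156,38) and looks level. I'll carry it to the tray.

>>> {"op": "jog_arm", "data": {"moves": [{"dx":-22,"dy":27,"dz":1,"yaw":0.012},{"dx":-22,"dy":27,"dz":1,"yaw":0.012},{"dx":-22,"dy":27,"dz":1,"yaw":0.012},{"dx":-21,"dy":27,"dz":1,"yaw":0.012},{"dx":-21,"dy":28,"dz":0,"yaw":0.012}]}}

```text
clock: 13.0
eef_pos: [0.5607, 0.0459, 0.1195]
eef_rot: [[0.056, 0.998, -0.001], [0.998, -0.056, 0.0], [-0.0, -0.001, -1.0]]
wrist_force: [0.4, -0.1, 0.3]
grip_width: 0.0312
grip_force: 29.8
```

>>> {"op": "jog_arm", "data": {"moves": [{"dx":-21,"dy":28,"dz":1,"yaw":0.012},{"dx":-21,"dy":28,"dz":0,"yaw":0.012},{"dx":-20,"dy":28,"dz":1,"yaw":0.012},{"dx":0,"dy":0,"dz":0,"yaw":0},{"dx":0,"dy":0,"dz":0,"yaw":0}]}}

```text
clock: 13.42
eef_pos: [0.6397, -0.0216, 0.1165]
eef_rot: [[0.093, 0.996, -0.002], [0.996, -0.093, 0.001], [0.0, -0.002, -1.0]]
wrist_force: [-0.5, 0.6, 0.1]
grip_width: 0.0314
grip_force: 29.8
```

```bash
python3 plan.py 643 -20 13 85; python3 - <<'E'
from h import *
im=arm.camera("side"); cv2.imwrite("pics/s3.png",cv2.resize(im[80:240,200:400],(800,640))[:600])
E
```

```text
now [639.7 -21.6 116.5] 84.7 w 31.4 F 29.8 j6 1.43 t 13.42
leg [643. -20.  13.] 85.0 res [ 0.2 -0.1 -0.5]
[{"dx": 1, "dy": 1, "dz": 34, "yaw": -0.002}, {"dx": 0, "dy": 1, "dz": 35, "yaw": -0.002}, {"dx": 1, "dy": 1, "dz": 34, "yaw": -0.002}]
```

View pics/s3.png

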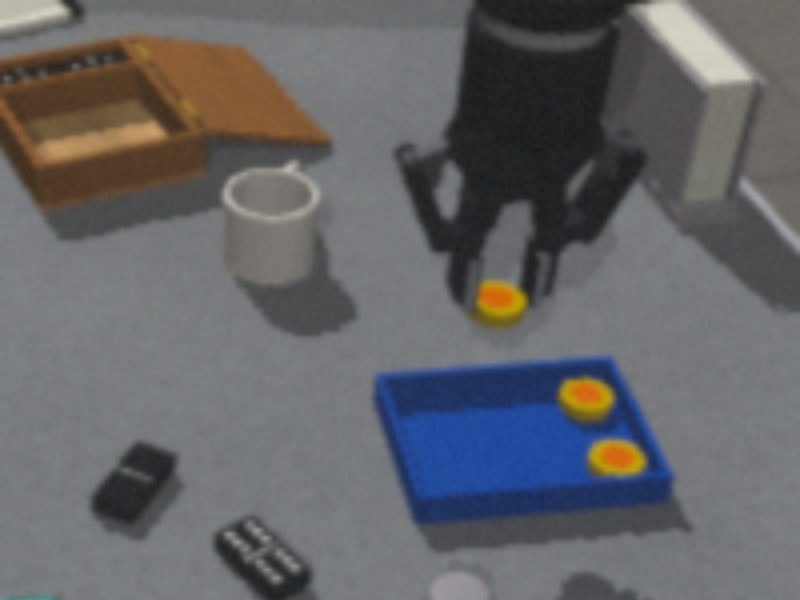

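The counter hangs level at (498,302) and is clear of the tray counters. Lowering it now.

>>> {"op": "jog_arm", "data": {"moves": [{"dx":0,"dy":2,"dz":34,"yaw":0},{"dx":0,"dy":2,"dz":34,"yaw":0},{"dx":0,"dy":0,"dz":24,"yaw":0},{"dx":0,"dy":0,"dz":11,"yaw":0},{"dx":0,"dy":0,"dz":0,"yaw":0}]}}

```text
clock: 13.88
eef_pos: [0.641, -0.0193, 0.0128]
eef_rot: [[0.09, 0.996, -0.004], [0.996, -0.09, 0.001], [0.001, -0.004, -1.0]]
wrist_force: [-0.1, 0.4, 0.7]
grip_width: 0.0311
grip_force: 48.1
```

>>> {"op": "jog_arm", "data": {"moves": [{"dx":0,"dy":0,"dz":0,"yaw":0},{"dx":0,"dy":0,"dz":0,"yaw":0},{"dx":0,"dy":0,"dz":0,"yaw":0},{"dx":0,"dy":0,"dz":0,"yaw":0},{"dx":0,"dy":0,"dz":-10,"yaw":0}], "claw": 0.15}}

```text
clock: 14.3
eef_pos: [0.6429, -0.0205, 0.0247]
eef_rot: [[0.091, 0.996, -0.001], [0.996, -0.091, 0.0], [0.0, -0.002, -1.0]]
wrist_force: [-1.1, 0.0, -0.9]
grip_width: 0.0489
grip_force: 0.0
```

>>> {"op": "jog_arm", "data": {"moves": [{"dx":0,"dy":0,"dz":-30,"yaw":0},{"dx":0,"dy":0,"dz":-35,"yaw":0},{"dx":0,"dy":0,"dz":-35,"yaw":0},{"dx":0,"dy":0,"dz":-20,"yaw":0},{"dx":0,"dy":0,"dz":0,"yaw":0}]}}

```text
clock: 14.72
eef_pos: [0.6466, -0.0214, 0.153]
eef_rot: [[0.091, 0.996, 0.009], [0.996, -0.091, -0.002], [-0.001, 0.01, -1.0]]
wrist_force: [-0.2, 0.0, -0.0]
grip_width: 0.0497
grip_force: 0.0
```

```bash
python3 plan.py 500 -120 150 111;  python3 - <<'E'
from h import *
im=arm.camera("side"); cv2.imwrite("pics/s4.png",cv2.resize(im[150:230,270:390],(600,400)))
E
```

```text
now [646.6 -21.4 153. ] 84.8 w 49.7 F 0.0 j6 1.43 t 14.72
leg [ 500. -120.  150.] 111.0 res [0.1 0.4 0. ]
[{"dx": -22, "dy": -27, "dz": 1, "yaw": -0.092}, {"dx": -20, "dy": -29, "dz": 0, "yaw": -0.092}, {"dx": -17, "dy": -31, "dz": 1, "yaw": -0.092}, {"dx": -14, "dy": -33, "dz": 0, "yaw": -0.092}, {"dx": -11, "dy": -34, "dz": 1, "yaw": -0.092}]
```

View pics/s4.png

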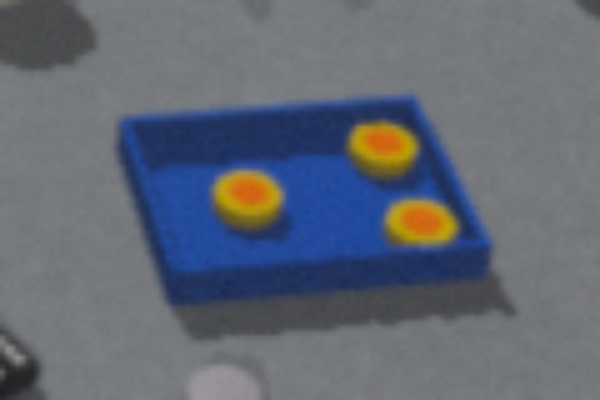

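The counter lies flat in the tray's free area at (248,200). Next is the double_six. I'll hover over it and measure.

>>> {"op": "jog_arm", "data": {"moves": [{"dx":-18,"dy":-29,"dz":1,"yaw":-0.092},{"dx":-14,"dy":-31,"dz":0,"yaw":-0.092},{"dx":-11,"dy":-33,"dz":1,"yaw":-0.092},{"dx":-8,"dy":-33,"dz":0,"yaw":-0.092},{"dx":-6,"dy":-34,"dz":1,"yaw":-0.092}]}}

```text
clock: 15.18
eef_pos: [0.4863, -0.0929, 0.1413]
eef_rot: [[-0.365, 0.931, -0.001], [0.931, 0.365, 0.0], [0.001, -0.001, -1.0]]
wrist_force: [0.3, -0.5, 0.2]
grip_width: 0.049
grip_force: 0.0
```

>>> {"op": "jog_arm", "data": {"moves": [{"dx":0,"dy":0,"dz":0,"yaw":0},{"dx":0,"dy":0,"dz":0,"yaw":0},{"dx":0,"dy":0,"dz":0,"yaw":0}], "claw": 0.1}}

```text
clock: 15.43
eef_pos: [0.4884, -0.093, 0.1422]
eef_rot: [[-0.359, 0.933, 0.0], [0.933, 0.359, -0.0], [-0.0, 0.0, -1.0]]
wrist_force: [-0.3, -0.2, 0.0]
grip_width: 0.047
grip_force: 0.0
```

```bash
cat > dom.py <<'E'
from obj import *
cal=arm.calibration("wrist"); im=arm.camera("wrist"); cv2.imwrite("pics/wdom.png",im)
h=cv2.cvtColor(im,cv2.COLOR_BGR2HSV).astype(int)
for z in (.013,):
  for t in (35,50):
    m=cv2.morphologyEx((h[...,2]<t).astype(np.uint8),cv2.MORPH_CLOSE,np.ones((3,3)))
    print(t); obj(cal,im,m,z,500,4000)
E
python3 dom.py; python3 plan.py 488 -86 120 111
```

```text
35
px [103. 334.] mm [ 388.3 -330. ] [184.7  74.2] 62.8
50
px [218.  93.] mm [423.4 -19.5] [25.4 26.6] 50.7
px [244.  77.] mm [441.1   1.8] [25.2 26.7] 49.6
now [488.8 -92.9 142.3] 111.1 w 47.2 F 0.0 j6 0.75 t 15.48
leg [488. -86. 120.] 111.0 res [-0.1 -0.4 -0.3]
[{"dx": 7, "dy": 2, "dz": 22, "yaw": 0.002}]
```

```bash
python3 - <<'E'
from obj import *
cal=arm.calibration("wrist"); im=cv2.imread("pics/wdom.png")
print([np.round(proj(cal,(x,y,.013)),0) for x,y in [(.488,-.086),(.4989,-.1117),(.4776,-.06)]])
h=cv2.cvtColor(im,cv2.COLOR_BGR2HSV).astype(int)
c=proj(cal,(.488,-.086,.013)).astype(int); print(h[c[1]-40:c[1]+44:6,c[0]-40:c[0]+44:6,2])
cv2.imwrite("pics/six.png",cv2.resize(im[60:300,160:360],(600,720))[:600])
E
```

```text
[array([256., 180.]), array([257., 206.]), array([256., 153.])]
[[160 155 161 152 156 164 157 156 149 152 152 149 151 157]
 [155 160 159 161 159 154 148 141 141 140 135 158 153 156]
 [155 156 157 157 155 151 131 125 125 131 141 153 155 156]
 [158 158 150 158 158  37  80  46 141  76 137 154 160 155]
 [158 156 156 156 154  38 125  40 137  73 139 149 162 158]
 [157 161 158 156 151  44 173  43 178  62 139 148 157 159]
 [156 155 156 157 149  40 198  40 197  63 136 152 151 156]
 [161 162 158 159 157 121 174 157 157  90 142 155 154 157]
 [155 158 152 156 149  46 209  38 208  55 139 149 155 154]
 [154 154 155 154 157  47 208  36 210  57 140 161 160 152]
 [156 156 161 156 157  54 203  41 204  47 154 151 153 154]
 [153 159 155 156 158  75  53  65  69 117 157 156 157 155]
 [153 160 153 158 153 102 100 106 102 154 159 159 148 157]
 [153 154 158 152 150 150 155 155 157 155 156 162 158 157]]
```

View pics/six.png

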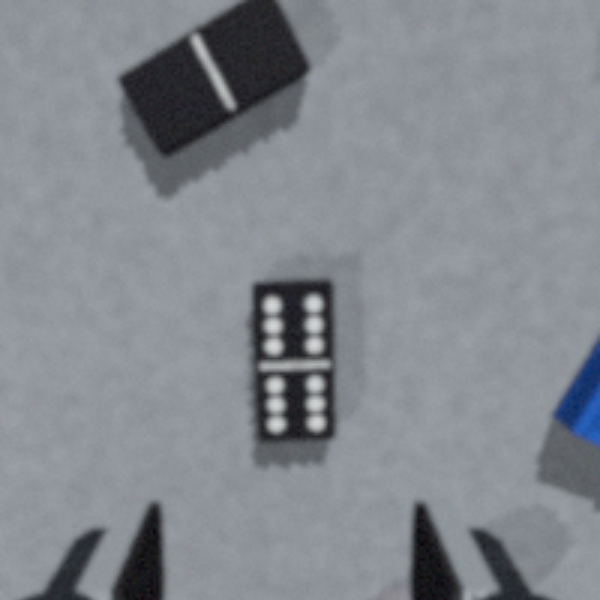

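The double_six is aligned with the tool, with corners at (253,282) to (334,438), and the blank lies upper left.

```bash
python3 - <<'E'
from obj import *
cal=arm.calibration("wrist")
for pts in ([(253,282),(331,280),(334,438),(257,440)],[(120,78),(165,155),(308,68),(268,0)]):
    P=np.array([onplane(cal,((x+.5)/3-.5+160,(y+.5)/3-.5+60),.013)[:2]*1000 for x,y in pts])
    e=np.diff(np.vstack([P,P[:1]]),axis=0); print(np.round(P.mean(0),1),np.round(np.hypot(*e.T),1),np.round(np.degrees(np.arctan2(e[:,1],e[:,0])),1))
E
python3 plan.py 486 -86 5 111
```

```text
[489.3 -85.6] [26.2 55.6 27.2 55.6] [  22.5  -67.  -157.4  111.9]
[432.7  -8.9] [26.7 52.8 23.1 51.8] [ -39.2   50.7  143.7 -133.3]
now [488.8 -92.9 142.3] 111.1 w 47.2 F 0.0 j6 0.75 t 15.48
leg [486. -86.   5.] 111.0 res [-0.3  0.3 -0.3]
[{"dx": 2, "dy": 0, "dz": 34}, {"dx": 2, "dy": 0, "dz": 34}, {"dx": 2, "dy": 0, "dz": 35}, {"dx": 1, "dy": 0, "dz": 34}]
```

>>> {"op": "jog_arm", "data": {"moves": [{"dx":4,"dy":2,"dz":34,"yaw":-0.02},{"dx":3,"dy":1,"dz":34,"yaw":0},{"dx":0,"dy":0,"dz":34,"yaw":0},{"dx":0,"dy":0,"dz":35,"yaw":0},{"dx":0,"dy":0,"dz":0,"yaw":0}]}}

```text
clock: 15.9
eef_pos: [0.4863, -0.0835, -0.0003]
eef_rot: [[-0.38, 0.925, -0.006], [0.925, 0.38, 0.003], [0.005, -0.004, -1.0]]
wrist_force: [0.4, 0.6, -0.4]
grip_width: 0.0468
grip_force: 0.0
```

>>> {"op": "jog_arm", "data": {"moves": [{"dx":0,"dy":0,"dz":0,"yaw":0},{"dx":0,"dy":0,"dz":0,"yaw":0},{"dx":0,"dy":0,"dz":0,"yaw":0}]}}

```text
clock: 16.15
eef_pos: [0.4899, -0.0858, 0.0073]
eef_rot: [[-0.379, 0.925, 0.002], [0.925, 0.379, -0.001], [-0.002, 0.002, -1.0]]
wrist_force: [-0.6, 0.1, -0.4]
grip_width: 0.047
grip_force: 0.0
```

>>> {"op": "jog_arm", "data": {"moves": [{"dx":0,"dy":0,"dz":0,"yaw":0},{"dx":0,"dy":0,"dz":0,"yaw":0},{"dx":0,"dy":0,"dz":0,"yaw":0},{"dx":0,"dy":0,"dz":0,"yaw":0},{"dx":0,"dy":0,"dz":0,"yaw":0}], "claw": -1, "squeeze": 40}}

```text
clock: 16.57
eef_pos: [0.4896, -0.0858, 0.007]
eef_rot: [[-0.379, 0.925, 0.002], [0.925, 0.379, -0.001], [-0.002, 0.002, -1.0]]
wrist_force: [-0.7, 0.7, 6.7]
grip_width: 0.0269
grip_force: 39.4
```

>>> {"op": "jog_arm", "data": {"moves": [{"dx":0,"dy":0,"dz":-30,"yaw":0},{"dx":0,"dy":0,"dz":-30,"yaw":0},{"dx":0,"dy":0,"dz":-30,"yaw":0},{"dx":0,"dy":0,"dz":-30,"yaw":0},{"dx":0,"dy":0,"dz":0,"yaw":0}]}}

```text
clock: 16.98
eef_pos: [0.4915, -0.0868, 0.1324]
eef_rot: [[-0.379, 0.925, 0.009], [0.925, 0.379, -0.004], [-0.007, 0.006, -1.0]]
wrist_force: [1.1, -0.6, -0.5]
grip_width: 0.0266
grip_force: 39.9
```

```bash
python3 plan.py 475 371 130 100.5
```

```text
now [491.5 -86.8 132.4] 112.3 w 26.6 F 39.9 j6 0.74 t 16.98
leg [475. 371. 130.] 100.5 res [ 0.1  0.3 -0.4]
[{"dx": 33, "dy": 12, "dz": 0, "yaw": 0.016}, {"dx": 33, "dy": 12, "dz": 0, "yaw": 0.016}, {"dx": 33, "dy": 11, "dz": 0, "yaw": 0.016}, {"dx": 34, "dy": 11, "dz": 0, "yaw": 0.016}, {"dx": 34, "dy": 10, "dz": 0, "yaw": 0.016}]
[{"dx": 34, "dy": 9, "dz": 0, "yaw": 0.016}, {"dx": 34, "dy": 9, "dz": 0, "yaw": 0.016}, {"dx": 34, "dy": 8, "dz": 0, "yaw": 0.016}, {"dx": 34, "dy": 8, "dz": 0, "yaw": 0.016}, {"dx": 35, "dy": 7, "dz": 1, "yaw": 0.016}]
[{"dx": 35, "dy": 7, "dz": 0, "yaw": 0.016}, {"dx": 35, "dy": 6, "dz": 1, "yaw": 0.016}, {"dx": 34, "dy": 6, "dz": 0, "yaw": 0.016}]
```

>>> {"op": "jog_arm", "data": {"moves": [{"dx":33,"dy":12,"dz":0,"yaw":0.016},{"dx":33,"dy":12,"dz":0,"yaw":0.016},{"dx":33,"dy":11,"dz":0,"yaw":0.016},{"dx":34,"dy":11,"dz":0,"yaw":0.016},{"dx":34,"dy":10,"dz":0,"yaw":0.016}]}}

```text
clock: 17.4
eef_pos: [0.4825, 0.0922, 0.1257]
eef_rot: [[-0.303, 0.953, 0.001], [0.953, 0.303, -0.0], [-0.0, 0.001, -1.0]]
wrist_force: [1.1, -1.0, -0.7]
grip_width: 0.0269
grip_force: 39.9
```

>>> {"op": "jog_arm", "data": {"moves": [{"dx":34,"dy":9,"dz":0,"yaw":0.016},{"dx":34,"dy":9,"dz":0,"yaw":0.016},{"dx":34,"dy":8,"dz":0,"yaw":0.016},{"dx":34,"dy":8,"dz":0,"yaw":0.016},{"dx":35,"dy":7,"dz":1,"yaw":0.016}]}}

```text
clock: 17.82
eef_pos: [0.4752, 0.2683, 0.1249]
eef_rot: [[-0.226, 0.974, 0.001], [0.974, 0.226, 0.0], [-0.0, 0.001, -1.0]]
wrist_force: [1.6, -0.8, -0.7]
grip_width: 0.0264
grip_force: 39.9
```

>>> {"op": "jog_arm", "data": {"moves": [{"dx":35,"dy":7,"dz":0,"yaw":0.016},{"dx":35,"dy":6,"dz":1,"yaw":0.016},{"dx":30,"dy":6,"dz":0,"yaw":0.016},{"dx":0,"dy":0,"dz":0,"yaw":0},{"dx":0,"dy":0,"dz":0,"yaw":0}]}}

```text
clock: 18.23
eef_pos: [0.4721, 0.3694, 0.1231]
eef_rot: [[-0.183, 0.983, -0.0], [0.983, 0.183, -0.0], [-0.0, -0.0, -1.0]]
wrist_force: [0.4, -0.0, 0.1]
grip_width: 0.0268
grip_force: 39.9
```

>>> {"op": "jog_arm", "data": {"moves": [{"dx":0,"dy":0,"dz":0,"yaw":0},{"dx":0,"dy":0,"dz":0,"yaw":0},{"dx":0,"dy":0,"dz":0,"yaw":0},{"dx":0,"dy":0,"dz":0,"yaw":0}]}}

```text
clock: 18.57
eef_pos: [0.473, 0.3673, 0.1235]
eef_rot: [[-0.179, 0.984, 0.0], [0.984, 0.179, -0.0], [-0.0, 0.0, -1.0]]
wrist_force: [-0.1, 0.7, -1.0]
grip_width: 0.0262
grip_force: 39.9
```

```bash
python3 plan.py 475 371 40 100.5 475 371 15 100.5; python3 - <<'E'
from h import *
im=arm.camera("wrist"); cal=arm.calibration("wrist")
np.set_printoptions(linewidth=200)
def o(dx,dy,z,a=10.5):
    c,s=np.cos(np.radians(a)),np.sin(np.radians(a)); return proj(cal,(.475+c*dx-s*dy,.371+s*dx+c*dy,z))
for dx,dy in [(-.058,-.056),(.058,-.056),(.058,.056),(-.058,.056)]:
    cv2.circle(im,tuple(np.round(o(dx,dy,.038)).astype(int)),3,(0,0,255),-1)
    cv2.circle(im,tuple(np.round(o(dx,dy,.006)).astype(int)),3,(0,255,0),-1)
cv2.imwrite("pics/case.png",cv2.resize(im,(800,600)))
E
```

```text
now [473.  367.3 123.5] 100.3 w 26.2 F 39.9 j6 1.83 t 18.57
leg [475. 371.  40.] 100.5 res [-0.4  0.2 -0.5]
[{"dx": 1, "dy": 1, "dz": 28, "yaw": -0.001}, {"dx": 1, "dy": 1, "dz": 28, "yaw": -0.001}, {"dx": 1, "dy": 1, "dz": 27, "yaw": -0.001}]
leg [475. 371.  15.] 100.5 res [-0.4  0.2 -0.5]
[{"dx": 0, "dy": 0, "dz": 25, "yaw": -0.001}]
```

View pics/case.png

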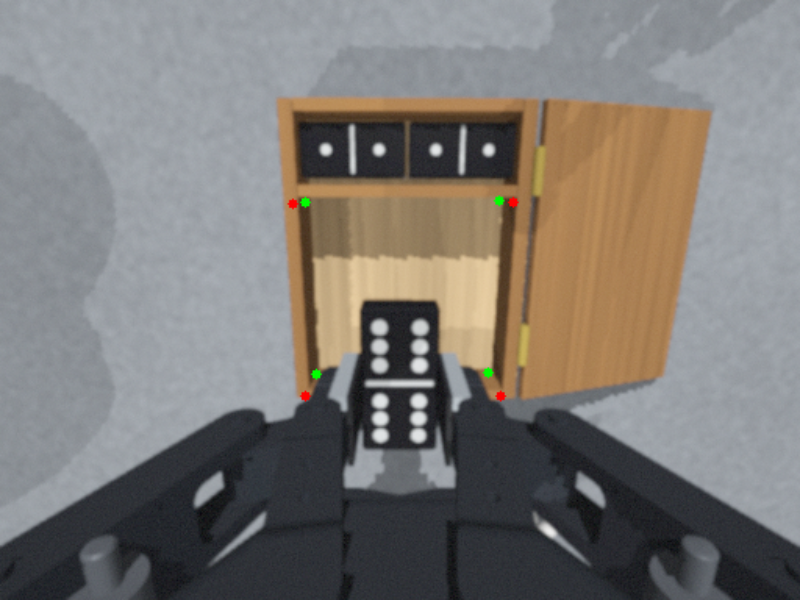

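The wrist view shows the double_six held squarely, and the bay matches my estimate within about 2 mm (predicted corners on the wall tops). Lowering it into the bay.

>>> {"op": "jog_arm", "data": {"moves": [{"dx":4,"dy":2,"dz":28,"yaw":0},{"dx":0,"dy":0,"dz":28,"yaw":0},{"dx":0,"dy":0,"dz":28,"yaw":0},{"dx":0,"dy":0,"dz":10,"yaw":0},{"dx":0,"dy":0,"dz":0,"yaw":0}]}}

```text
clock: 19.03
eef_pos: [0.4719, 0.3711, 0.0264]
eef_rot: [[-0.18, 0.984, -0.005], [0.984, 0.179, -0.002], [-0.001, -0.005, -1.0]]
wrist_force: [-0.2, -0.1, -0.8]
grip_width: 0.0264
grip_force: 39.9
```

>>> {"op": "jog_arm", "data": {"moves": [{"dx":0,"dy":0,"dz":5,"yaw":0},{"dx":0,"dy":0,"dz":5,"yaw":0},{"dx":0,"dy":0,"dz":5,"yaw":0},{"dx":0,"dy":0,"dz":0,"yaw":0},{"dx":0,"dy":0,"dz":0,"yaw":0}]}}

```text
clock: 19.45
eef_pos: [0.4741, 0.3726, 0.0147]
eef_rot: [[-0.18, 0.984, 0.0], [0.984, 0.18, 0.0], [0.0, 0.001, -1.0]]
wrist_force: [-0.4, 0.7, -0.4]
grip_width: 0.0267
grip_force: 39.9
```

>>> {"op": "jog_arm", "data": {"moves": [{"dx":0,"dy":0,"dz":0,"yaw":0},{"dx":0,"dy":0,"dz":0,"yaw":0},{"dx":0,"dy":0,"dz":0,"yaw":0},{"dx":0,"dy":0,"dz":0,"yaw":0},{"dx":0,"dy":0,"dz":0,"yaw":0}]}}

```text
clock: 19.87
eef_pos: [0.4739, 0.3725, 0.0144]
eef_rot: [[-0.18, 0.984, 0.0], [0.984, 0.18, -0.0], [-0.0, 0.0, -1.0]]
wrist_force: [-0.0, 0.1, 0.7]
grip_width: 0.0263
grip_force: 39.9
```

>>> {"op": "jog_arm", "data": {"moves": [{"dx":0,"dy":0,"dz":1,"yaw":0},{"dx":0,"dy":0,"dz":0,"yaw":0},{"dx":0,"dy":0,"dz":0,"yaw":0}]}}

```text
clock: 20.12
eef_pos: [0.4738, 0.3724, 0.0132]
eef_rot: [[-0.18, 0.984, -0.0], [0.984, 0.18, -0.0], [-0.0, -0.0, -1.0]]
wrist_force: [0.3, -0.9, -0.7]
grip_width: 0.0266
grip_force: 39.9
```

>>> {"op": "jog_arm", "data": {"moves": [{"dx":0,"dy":0,"dz":0,"yaw":0},{"dx":0,"dy":0,"dz":0,"yaw":0},{"dx":0,"dy":0,"dz":0,"yaw":0},{"dx":0,"dy":0,"dz":0,"yaw":0},{"dx":0,"dy":0,"dz":-10,"yaw":0}], "claw": 0.0}}

```text
clock: 20.53
eef_pos: [0.4726, 0.3718, 0.0216]
eef_rot: [[-0.18, 0.984, -0.003], [0.984, 0.18, -0.001], [-0.001, -0.003, -1.0]]
wrist_force: [-0.3, -0.4, -0.0]
grip_width: 0.0429
grip_force: 0.0
```

>>> {"op": "jog_arm", "data": {"moves": [{"dx":0,"dy":0,"dz":-30,"yaw":0},{"dx":0,"dy":0,"dz":-35,"yaw":0},{"dx":0,"dy":0,"dz":-35,"yaw":0},{"dx":0,"dy":0,"dz":-10,"yaw":0},{"dx":0,"dy":0,"dz":0,"yaw":0}]}}

```text
clock: 20.95
eef_pos: [0.476, 0.3736, 0.1383]
eef_rot: [[-0.18, 0.984, 0.006], [0.984, 0.18, 0.003], [0.002, 0.007, -1.0]]
wrist_force: [0.3, 0.4, 0.2]
grip_width: 0.0429
grip_force: 0.0
```

>>> {"op": "jog_arm", "data": {"moves": [{"dx":0,"dy":0,"dz":0,"yaw":0},{"dx":0,"dy":0,"dz":0,"yaw":0},{"dx":0,"dy":0,"dz":0,"yaw":0},{"dx":0,"dy":0,"dz":0,"yaw":0},{"dx":0,"dy":0,"dz":0,"yaw":0}]}}

```text
clock: 21.37
eef_pos: [0.4733, 0.3722, 0.1321]
eef_rot: [[-0.18, 0.984, -0.002], [0.984, 0.18, -0.001], [-0.001, -0.002, -1.0]]
wrist_force: [-0.1, 0.0, 0.9]
grip_width: 0.0422
grip_force: 0.0
```

```bash
cat > rect.py <<'E'
# white/black rectangle around a predicted point: dark-or-enclosed region, printed in world mm at plane z
import sys; from h import *
def rect(cal,im,P,z,t=95,r=45,box=None):
    c=proj(cal,P).astype(int); sub=im[max(c[1]-r,0):c[1]+r,max(c[0]-r,0):c[0]+r]
    m=(sub.max(2)<t).astype(np.uint8)
    m=cv2.morphologyEx(m,cv2.MORPH_CLOSE,np.ones((7,7))); m=cv2.morphologyEx(m,cv2.MORPH_OPEN,np.ones((5,5)))
    cs,_=cv2.findContours(m,cv2.RETR_EXTERNAL,cv2.CHAIN_APPROX_NONE)
    for k in sorted(cs,key=cv2.contourArea,reverse=True)[:2]:
        q=cv2.convexHull(k).reshape(-1,2).astype(float)+[max(c[0]-r,0),max(c[1]-r,0)]
        Q=np.array([onplane(cal,p,z)[:2]*1000 for p in q],dtype=np.float32)
        b=cv2.minAreaRect(Q); print(t,"px",np.round(q.mean(0)),"mm",np.round(b[0],1),np.round(b[1],1),round(b[2],1))
E
python3 - <<'E'
from rect import *
cal=arm.calibration("wrist"); im=arm.camera("wrist"); cv2.imwrite("pics/six_in.png",im)
for t in (50,60,70): rect(cal,im,(.474,.3725,.019),.019,t)
cv2.imwrite("pics/six_top.png",arm.camera("top"))
E
python3 plan.py 435 -10 130 50
```

```text
50 px [255. 190.] mm [474.  372.6] [ 6.9 53.7] 10.6
50 px [297. 232.] mm [523.7 337.4] [4.1 5.7] 12.6
60 px [257. 184.] mm [474.6 373.2] [24.  54.9] 9.7
60 px [297. 231.] mm [523.6 337.9] [4.1 6.7] 12.6
70 px [256. 183.] mm [474.8 373.3] [24.2 54.9] 9.7
70 px [297. 231.] mm [523.6 337.9] [4.1 6.8] 12.6
now [473.6 372.3 132.6] 100.4 w 42.8 F 0.0 j6 1.84 t 21.47
leg [435. -10. 130.] 50.0 res [-0.1  0.5  0.4]
[{"dx": -34, "dy": -10, "dz": 0, "yaw": 0.08}, {"dx": -34, "dy": -7, "dz": 0, "yaw": 0.08}, {"dx": -35, "dy": -4, "dz": 0, "yaw": 0.08}, {"dx": -35, "dy": -1, "dz": 0, "yaw": 0.08}, {"dx": -35, "dy": 1, "dz": 0, "yaw": 0.08}]
[{"dx": -35, "dy": 4, "dz": 0, "yaw": 0.08}, {"dx": -34, "dy": 7, "dz": 1, "yaw": 0.08}, {"dx": -33, "dy": 10, "dz": 0, "yaw": 0.08}, {"dx": -33, "dy": 12, "dz": 1, "yaw": 0.08}, {"dx": -31, "dy": 15, "dz": 0, "yaw": 0.08}]
[{"dx": -31, "dy": 17, "dz": 1, "yaw": 0.08}]
```

The double_six sits at (474.7, 373.2) mm, lying flat and matching the release pose. Now the blank.

>>> {"op": "jog_arm", "data": {"moves": [{"dx":-34,"dy":-10,"dz":0,"yaw":0.08},{"dx":-34,"dy":-7,"dz":0,"yaw":0.08},{"dx":-35,"dy":-4,"dz":0,"yaw":0.08},{"dx":-35,"dy":-1,"dz":0,"yaw":0.08},{"dx":-35,"dy":1,"dz":0,"yaw":0.08}]}}

```text
clock: 21.88
eef_pos: [0.456, 0.1966, 0.1331]
eef_rot: [[0.221, 0.975, 0.0], [0.975, -0.221, -0.0], [-0.0, 0.0, -1.0]]
wrist_force: [1.1, -0.2, 0.5]
grip_width: 0.043
grip_force: 0.0
```

>>> {"op": "jog_arm", "data": {"moves": [{"dx":-35,"dy":4,"dz":0,"yaw":0.08},{"dx":-34,"dy":7,"dz":1,"yaw":0.08},{"dx":-33,"dy":10,"dz":0,"yaw":0.08},{"dx":-33,"dy":12,"dz":1,"yaw":0.08},{"dx":-31,"dy":15,"dz":0,"yaw":0.08}], "claw": 0.1}}

```text
clock: 22.3
eef_pos: [0.439, 0.0233, 0.1312]
eef_rot: [[0.583, 0.812, 0.0], [0.812, -0.583, -0.0], [0.0, 0.0, -1.0]]
wrist_force: [1.5, -0.0, -0.2]
grip_width: 0.0471
grip_force: 0.0
```

>>> {"op": "jog_arm", "data": {"moves": [{"dx":-31,"dy":17,"dz":1,"yaw":0.08},{"dx":0,"dy":0,"dz":0,"yaw":0},{"dx":0,"dy":0,"dz":0,"yaw":0},{"dx":0,"dy":0,"dz":0,"yaw":0},{"dx":0,"dy":0,"dz":0,"yaw":0}]}}

```text
clock: 22.72
eef_pos: [0.4355, -0.0094, 0.1303]
eef_rot: [[0.642, 0.767, -0.0], [0.767, -0.642, 0.0], [0.0, -0.0, -1.0]]
wrist_force: [-0.3, -0.5, 0.1]
grip_width: 0.047
grip_force: 0.0
```

```bash
python3 - <<'E'
from rect import *
cal=arm.calibration("wrist"); im=arm.camera("wrist"); cv2.imwrite("pics/blank.png",im)
for t in (60,75,90): rect(cal,im,(.4325,-.0085,.013),.013,t)
E
python3 plan.py 432.5 -8.5 5 50
```

```text
60 px [246. 189.] mm [432.3  -7.1] [53.7 25.7] 50.5
60 px [209. 232.] mm [370.3 -13.9] [5.6 6.5] 50.1
75 px [250. 191.] mm [432.4  -7.3] [55.8 27.2] 50.5
75 px [210. 233.] mm [370.7 -14.2] [5.6 7.4] 50.1
90 px [253. 196.] mm [432.5  -8. ] [56.7 28.5] 50.1
90 px [210. 232.] mm [371.1 -13.8] [6.7 7.5] 50.1
now [435.5  -9.3 130.3] 50.1 w 46.8 F 0.0 j6 1.94 t 22.77
leg [432.5  -8.5   5. ] 50.0 res [-0.1 -0.4 -0.3]
[{"dx": 0, "dy": -1, "dz": 31}, {"dx": 0, "dy": -1, "dz": 31}, {"dx": -1, "dy": 0, "dz": 32}, {"dx": 0, "dy": -1, "dz": 31}]
```

>>> {"op": "jog_arm", "data": {"moves": [{"dx":-1,"dy":-4,"dz":34,"yaw":0},{"dx":0,"dy":0,"dz":34,"yaw":0},{"dx":0,"dy":0,"dz":34,"yaw":0},{"dx":0,"dy":0,"dz":15,"yaw":0},{"dx":0,"dy":0,"dz":8,"yaw":0}]}}

```text
clock: 23.18
eef_pos: [0.4298, -0.0068, 0.0024]
eef_rot: [[0.642, 0.767, -0.004], [0.767, -0.642, 0.001], [-0.002, -0.004, -1.0]]
wrist_force: [-0.5, -0.4, 0.2]
grip_width: 0.047
grip_force: 0.0
```

>>> {"op": "jog_arm", "data": {"moves": [{"dx":0,"dy":0,"dz":0,"yaw":0},{"dx":0,"dy":0,"dz":0,"yaw":0},{"dx":0,"dy":0,"dz":0,"yaw":0},{"dx":0,"dy":0,"dz":0,"yaw":0}]}}

```text
clock: 23.52
eef_pos: [0.433, -0.0087, 0.0069]
eef_rot: [[0.643, 0.766, 0.002], [0.766, -0.643, -0.001], [0.001, 0.002, -1.0]]
wrist_force: [0.8, 0.1, -0.3]
grip_width: 0.0466
grip_force: 0.0
```

>>> {"op": "jog_arm", "data": {"moves": [{"dx":0,"dy":0,"dz":0,"yaw":0},{"dx":0,"dy":0,"dz":0,"yaw":0},{"dx":0,"dy":0,"dz":0,"yaw":0},{"dx":0,"dy":0,"dz":0,"yaw":0},{"dx":0,"dy":0,"dz":0,"yaw":0}], "claw": -1}}

```text
clock: 23.93
eef_pos: [0.4326, -0.0088, 0.0065]
eef_rot: [[0.644, 0.765, 0.002], [0.765, -0.644, -0.001], [0.001, 0.002, -1.0]]
wrist_force: [-0.8, 0.5, 5.3]
grip_width: 0.0268
grip_force: 39.6
```

>>> {"op": "jog_arm", "data": {"moves": [{"dx":0,"dy":0,"dz":-30,"yaw":0},{"dx":0,"dy":0,"dz":-35,"yaw":0},{"dx":0,"dy":0,"dz":-35,"yaw":0},{"dx":0,"dy":0,"dz":-20,"yaw":0},{"dx":0,"dy":0,"dz":-10,"yaw":0}]}}

```text
clock: 24.35
eef_pos: [0.4333, -0.0091, 0.139]
eef_rot: [[0.644, 0.765, 0.005], [0.765, -0.644, -0.002], [0.002, 0.005, -1.0]]
wrist_force: [1.1, 0.3, 0.4]
grip_width: 0.0264
grip_force: 39.8
```

```bash
python3 plan.py 474 372.5 130 100.4
```

```text
now [433.3  -9.1 139. ] 49.9 w 26.4 F 39.8 j6 1.95 t 24.35
leg [474.  372.5 130. ] 100.4 res [-0.4 -0.1  0. ]
[{"dx": 29, "dy": -19, "dz": 1, "yaw": -0.08}, {"dx": 30, "dy": -17, "dz": 1, "yaw": -0.08}, {"dx": 32, "dy": -15, "dz": 1, "yaw": -0.08}, {"dx": 33, "dy": -12, "dz": 1, "yaw": -0.08}, {"dx": 34, "dy": -9, "dz": 1, "yaw": -0.08}]
[{"dx": 34, "dy": -7, "dz": 1, "yaw": -0.08}, {"dx": 35, "dy": -4, "dz": 1, "yaw": -0.08}, {"dx": 35, "dy": -1, "dz": 0, "yaw": -0.08}, {"dx": 35, "dy": 1, "dz": 1, "yaw": -0.08}, {"dx": 34, "dy": 4, "dz": 0, "yaw": -0.08}]
[{"dx": 34, "dy": 8, "dz": 1, "yaw": -0.08}]
```

>>> {"op": "jog_arm", "data": {"moves": [{"dx":29,"dy":-19,"dz":1,"yaw":-0.08},{"dx":30,"dy":-17,"dz":1,"yaw":-0.08},{"dx":32,"dy":-15,"dz":1,"yaw":-0.08},{"dx":33,"dy":-12,"dz":1,"yaw":-0.08},{"dx":34,"dy":-9,"dz":1,"yaw":-0.08}]}}

```text
clock: 24.77
eef_pos: [0.4506, 0.1668, 0.1295]
eef_rot: [[0.291, 0.957, -0.001], [0.957, -0.291, -0.0], [-0.0, -0.001, -1.0]]
wrist_force: [0.8, 0.2, 0.1]
grip_width: 0.0264
grip_force: 39.8
```

>>> {"op": "jog_arm", "data": {"moves": [{"dx":34,"dy":-7,"dz":1,"yaw":-0.08},{"dx":35,"dy":-4,"dz":1,"yaw":-0.08},{"dx":35,"dy":-1,"dz":0,"yaw":-0.08},{"dx":35,"dy":1,"dz":1,"yaw":-0.08},{"dx":34,"dy":4,"dz":0,"yaw":-0.08}]}}

```text
clock: 25.18
eef_pos: [0.4676, 0.3403, 0.1259]
eef_rot: [[-0.105, 0.994, -0.001], [0.994, 0.105, -0.001], [-0.001, -0.001, -1.0]]
wrist_force: [0.9, -1.1, -0.5]
grip_width: 0.0265
grip_force: 39.8
```

>>> {"op": "jog_arm", "data": {"moves": [{"dx":34,"dy":8,"dz":1,"yaw":-0.08},{"dx":0,"dy":0,"dz":0,"yaw":0},{"dx":0,"dy":0,"dz":0,"yaw":0},{"dx":0,"dy":0,"dz":0,"yaw":0},{"dx":0,"dy":0,"dz":0,"yaw":0}]}}

```text
clock: 25.6
eef_pos: [0.4727, 0.3722, 0.126]
eef_rot: [[-0.178, 0.984, -0.0], [0.984, 0.178, -0.001], [-0.0, -0.001, -1.0]]
wrist_force: [0.4, -0.4, 0.5]
grip_width: 0.0265
grip_force: 39.7
```

>>> {"op": "jog_arm", "data": {"moves": [{"dx":0,"dy":0,"dz":0,"yaw":0},{"dx":0,"dy":0,"dz":0,"yaw":0},{"dx":0,"dy":0,"dz":0,"yaw":0},{"dx":0,"dy":0,"dz":0,"yaw":0},{"dx":0,"dy":0,"dz":0,"yaw":0}]}}

```text
clock: 26.02
eef_pos: [0.4729, 0.373, 0.1264]
eef_rot: [[-0.18, 0.984, 0.0], [0.984, 0.18, 0.0], [0.0, 0.0, -1.0]]
wrist_force: [-1.1, -0.8, -0.7]
grip_width: 0.0267
grip_force: 39.7
```

```bash
python3 plan.py 474 372.5 50 100.4; python3 - <<'E'
from h import *
s=arm.observe(); p=np.array(s["eef_pos"]); R=np.array(s["eef_rot"]); z=p[2]+.0063
for f,pz in (("now",None),):
    cal=arm.calibration("wrist"); im=arm.camera("wrist"); cv2.imwrite("pics/hold.png",im)
    V=im.max(2).astype(int)
    # brightness profile along tool x, on the domino's top plane, 8 mm either side of its middle
    for off in (-.008,.008):
        pr=[]
        for a in np.arange(-40,41,2):
            u=proj(cal,np.r_[(p+R[:,0]*a/1000+R[:,1]*off)[:2],z]); pr.append(int(V[int(round(u[1])),int(round(u[0]))]))
        print(off,list(zip(range(-40,41,2),pr)))
E
```

```text
now [472.9 373.  126.4] 100.3 w 26.7 F 39.7 j6 1.84 t 26.02
leg [474.  372.5  50. ] 100.4 res [-0.1  0.3 -0.4]
[{"dx": 0, "dy": 0, "dz": 25}, {"dx": 0, "dy": 0, "dz": 26}, {"dx": -1, "dy": 1, "dz": 25}]
-0.008 [(-40, 126), (-38, 142), (-36, 173), (-34, 173), (-32, 171), (-30, 171), (-28, 164), (-26, 47), (-24, 46), (-22, 48), (-20, 45), (-18, 42), (-16, 43), (-14, 44), (-12, 51), (-10, 39), (-8, 46), (-6, 38), (-4, 33), (-2, 111), (0, 160), (2, 31), (4, 43), (6, 33), (8, 45), (10, 38), (12, 43), (14, 41), (16, 40), (18, 39), (20, 41), (22, 39), (24, 46), (26, 43), (28, 41), (30, 145), (32, 222), (34, 223), (36, 224), (38, 224), (40, 223)]
0.008 [(-40, 116), (-38, 132), (-36, 150), (-34, 138), (-32, 145), (-30, 143), (-28, 112), (-26, 42), (-24, 49), (-22, 42), (-20, 45), (-18, 47), (-16, 46), (-14, 48), (-12, 50), (-10, 42), (-8, 43), (-6, 45), (-4, 45), (-2, 124), (0, 176), (2, 42), (4, 44), (6, 50), (8, 47), (10, 41), (12, 35), (14, 42), (16, 37), (18, 29), (20, 40), (22, 43), (24, 43), (26, 35), (28, 32), (30, 40), (32, 58), (34, 66), (36, 61), (38, 53), (40, 50)]
```

```bash
python3 - <<'E'
import cv2,numpy as np
a=cv2.resize(cv2.imread("pics/case.png"),(512,384),interpolation=cv2.INTER_AREA).max(2); b=cv2.imread("pics/hold.png").max(2)
for n,i in (("six",a),("blank",b)):
    p=i[232:262,240:272].mean(1); print(n,np.round(p).astype(int).tolist())
E
```

```text
six [131, 134, 135, 131, 124, 109, 84, 59, 43, 48, 86, 142, 188, 208, 195, 143, 84, 48, 46, 65, 93, 116, 132, 140, 143, 143, 138, 129, 111, 84]
blank [41, 41, 42, 41, 42, 41, 42, 41, 42, 41, 49, 101, 170, 209, 213, 185, 122, 58, 42, 43, 43, 43, 44, 43, 45, 43, 44, 44, 45, 43]
```

>>> {"op": "jog_arm", "data": {"moves": [{"dx":0,"dy":1,"dz":30,"yaw":0},{"dx":0,"dy":0,"dz":30,"yaw":0},{"dx":0,"dy":0,"dz":20,"yaw":0},{"dx":0,"dy":0,"dz":8,"yaw":0},{"dx":0,"dy":0,"dz":0,"yaw":0}]}}

```text
clock: 26.48
eef_pos: [0.4723, 0.3726, 0.036]
eef_rot: [[-0.18, 0.984, -0.003], [0.984, 0.18, -0.002], [-0.001, -0.004, -1.0]]
wrist_force: [-0.4, -0.2, -0.0]
grip_width: 0.0264
grip_force: 39.8
```

>>> {"op": "jog_arm", "data": {"moves": [{"dx":0,"dy":0,"dz":4,"yaw":0},{"dx":0,"dy":0,"dz":4,"yaw":0},{"dx":0,"dy":0,"dz":0,"yaw":0},{"dx":0,"dy":0,"dz":0,"yaw":0},{"dx":0,"dy":0,"dz":0,"yaw":0}]}}

```text
clock: 26.9
eef_pos: [0.4743, 0.3736, 0.0311]
eef_rot: [[-0.18, 0.984, 0.001], [0.984, 0.18, 0.0], [0.0, 0.001, -1.0]]
wrist_force: [0.2, 0.3, 0.2]
grip_width: 0.0266
grip_force: 39.8
```

>>> {"op": "jog_arm", "data": {"moves": [{"dx":0,"dy":0,"dz":0,"yaw":0},{"dx":0,"dy":0,"dz":0,"yaw":0},{"dx":0,"dy":0,"dz":0,"yaw":0},{"dx":0,"dy":0,"dz":0,"yaw":0},{"dx":0,"dy":0,"dz":0,"yaw":0}]}}

```text
clock: 27.32
eef_pos: [0.4738, 0.3734, 0.0303]
eef_rot: [[-0.18, 0.984, 0.0], [0.984, 0.18, -0.0], [-0.0, -0.0, -1.0]]
wrist_force: [0.2, 0.6, -0.0]
grip_width: 0.0262
grip_force: 39.8
```

>>> {"op": "jog_arm", "data": {"moves": [{"dx":-0.5,"dy":0,"dz":2,"yaw":0},{"dx":0,"dy":0,"dz":2,"yaw":0},{"dx":0,"dy":0,"dz":0,"yaw":0},{"dx":0,"dy":0,"dz":0,"yaw":0},{"dx":0,"dy":0,"dz":0,"yaw":0}]}}

```text
clock: 27.73
eef_pos: [0.4738, 0.3728, 0.0262]
eef_rot: [[-0.18, 0.984, -0.0], [0.984, 0.18, -0.0], [-0.0, -0.0, -1.0]]
wrist_force: [0.0, 0.8, -0.5]
grip_width: 0.0264
grip_force: 39.8
```

>>> {"op": "jog_arm", "data": {"moves": [{"dx":0,"dy":0,"dz":0.5,"yaw":0},{"dx":0,"dy":0,"dz":0,"yaw":0},{"dx":0,"dy":0,"dz":0,"yaw":0},{"dx":0,"dy":0,"dz":0,"yaw":0},{"dx":0,"dy":0,"dz":0,"yaw":0}]}}

```text
clock: 28.15
eef_pos: [0.4739, 0.3729, 0.0258]
eef_rot: [[-0.18, 0.984, 0.0], [0.984, 0.18, -0.0], [-0.0, 0.0, -1.0]]
wrist_force: [-0.3, -0.4, 0.1]
grip_width: 0.0263
grip_force: 39.8
```

>>> {"op": "jog_arm", "data": {"moves": [{"dx":0,"dy":0,"dz":0.5,"yaw":0},{"dx":0,"dy":0,"dz":0,"yaw":0},{"dx":0,"dy":0,"dz":0,"yaw":0},{"dx":0,"dy":0,"dz":0,"yaw":0}]}}

```text
clock: 28.48
eef_pos: [0.474, 0.3729, 0.0255]
eef_rot: [[-0.18, 0.984, 0.0], [0.984, 0.18, 0.0], [-0.0, 0.0, -1.0]]
wrist_force: [-1.4, -1.1, 4.2]
grip_width: 0.0269
grip_force: 40.2
```

>>> {"op": "jog_arm", "data": {"moves": [{"dx":0,"dy":0,"dz":0,"yaw":0},{"dx":0,"dy":0,"dz":0,"yaw":0},{"dx":0,"dy":0,"dz":0,"yaw":0},{"dx":0,"dy":0,"dz":0,"yaw":0},{"dx":0,"dy":0,"dz":-5,"yaw":0}], "claw": 0.0}}

```text
clock: 28.9
eef_pos: [0.4732, 0.3725, 0.0293]
eef_rot: [[-0.18, 0.984, -0.002], [0.984, 0.18, -0.001], [-0.001, -0.002, -1.0]]
wrist_force: [-0.6, 0.6, -1.3]
grip_width: 0.0427
grip_force: 0.0
```

>>> {"op": "jog_arm", "data": {"moves": [{"dx":0,"dy":0,"dz":-20,"yaw":0},{"dx":0,"dy":0,"dz":-30,"yaw":0},{"dx":0,"dy":0,"dz":-30,"yaw":0},{"dx":0,"dy":0,"dz":-25,"yaw":0},{"dx":0,"dy":0,"dz":0,"yaw":0}]}}

```text
clock: 29.32
eef_pos: [0.4765, 0.3742, 0.1419]
eef_rot: [[-0.18, 0.984, 0.008], [0.984, 0.18, 0.004], [0.002, 0.008, -1.0]]
wrist_force: [0.4, 1.4, 0.5]
grip_width: 0.0428
grip_force: 0.0
```

>>> {"op": "jog_arm", "data": {"moves": [{"dx":0,"dy":0,"dz":0,"yaw":0},{"dx":0,"dy":0,"dz":0,"yaw":0},{"dx":0,"dy":0,"dz":0,"yaw":0},{"dx":0,"dy":0,"dz":0,"yaw":0},{"dx":0,"dy":0,"dz":0,"yaw":0}]}}

```text
clock: 29.73
eef_pos: [0.4733, 0.3726, 0.1341]
eef_rot: [[-0.18, 0.984, -0.002], [0.984, 0.18, -0.001], [-0.001, -0.002, -1.0]]
wrist_force: [0.1, 0.2, 0.1]
grip_width: 0.0427
grip_force: 0.0
```

```bash
python3 - <<'E'
from rect import *
cal=arm.calibration("wrist"); im=arm.camera("wrist"); cv2.imwrite("pics/final_w.png",im)
for t in (50,60,70): rect(cal,im,(.474,.3725,.032),.032,t)
S=cv2.imread("pics/side0.png"); s=arm.camera("side"); T=cv2.imread("pics/top0.png"); cv2.imwrite("pics/final_s.png",s)
h=cv2.cvtColor(s,cv2.COLOR_BGR2HSV).astype(int); b=s[270:350,255:360].copy()
hb=cv2.cvtColor(b,cv2.COLOR_BGR2HSV).astype(int)
from obj import obj
m=lambda c:c
full=np.zeros(s.shape[:2],bool); full[270:350,255:360]=True
c2=arm.calibration("side")
print("green in bowl");obj(c2,s,full&(h[...,0]>45)&(h[...,0]<90)&(h[...,1]>80),.025,15,400)
print("white in bowl");obj(c2,s,full&(h[...,1]<90)&(s.min(2)>110),.025,8,400)
f2=np.zeros(s.shape[:2],bool); f2[160:215,290:370]=True
print("counters");obj(c2,s,f2&(h[...,1]>130)&(h[...,0]<35)&(h[...,2]>90),.015,20,900)
# cup and glass: image change against the start
for n,(x0,x1,y0,y1) in {"cup":(252,285,118,152),"glass":(150,197,298,360)}.items():
    print(n,np.abs(s[y0:y1,x0:x1].astype(int)-S[y0:y1,x0:x1]).mean().round(1))
E
python3 plan.py
```

```text
50 px [260. 195.] mm [474.8 374. ] [23.5 55.6] 9.7
50 px [297. 233.] mm [521.4 340.5] [3.9 8.6] 12.6
60 px [253. 189.] mm [474.4 374.3] [24.3 56.6] 11.1
60 px [297. 233.] mm [521.4 340.5] [3.9 8.6] 12.6
70 px [258. 187.] mm [474.5 374.3] [25.1 56.5] 10.0
70 px [296. 233.] mm [520.8 340.9] [4.9 9.7] 12.5
green in bowl
px [308. 324.] mm [ 490.2 -363.3] [26.8 19.1] 77.0
white in bowl
counters
px [354. 194.] mm [716.  -58.8] [30.9 28.7] 66.6
px [319. 189.] mm [639.4 -24.3] [33.3 30.5] 77.6
px [346. 179.] mm [719.5  -2.4] [37.8 30.1] 67.4
cup 12.0
glass 12.8
now [473.5 372.7 134.6] 100.4 w 42.9 F 0.0 j6 1.84 t 29.83
```

```bash
python3 - <<'E'
from h import *
S=cv2.imread("pics/side0.png"); s=cv2.imread("pics/final_s.png")
for n,(x0,x1,y0,y1) in {"cup":(252,285,118,152),"glass":(150,197,298,360),"turq":(183,220,225,247),"greendomino":(170,206,268,292),"tray":(290,372,168,212),"bowl":(260,352,272,350)}.items():
    r=cv2.matchTemplate(s[y0-8:y1+8,x0-8:x1+8],S[y0:y1,x0:x1],cv2.TM_CCOEFF_NORMED); _,v,_,l=cv2.minMaxLoc(r); print(n,round(v,3),"shift",l[0]-8,l[1]-8)
b=s[300:330,285:325]; h=cv2.cvtColor(b,cv2.COLOR_BGR2HSV); ys,xs=np.where((h[...,1]<110)&(b.min(2)>80)); print("white px",len(xs),xs.mean()+285 if len(xs) else None,ys.mean()+300 if len(xs) else None)
E
```

```text
cup 0.818 shift 0 0
glass 0.829 shift 0 0
turq 0.996 shift 0 0
greendomino 0.738 shift 0 0
tray 0.793 shift 0 0
bowl 0.657 shift 0 0
white px 103 299.97087378640776 311.02912621359224
```

Everything is where it should be. No shift shows on the cup, glass, bowl or look-alikes, both dice are in the bowl, and the dominoes are stacked within about 1 mm. The gripper is clear, so I'm handing in.

```bash
python3 -c "
from bench import arm
print(arm.job_done())"
```

```text
the job is handed in; nothing more can be done
None
```

The job is handed in after about 30 s of robot time: both dice are in the red bowl, the counter lies flat in the tray, the blank is stacked on the double-six in the case bay (about 1 mm off by camera), and the cup and glass show no movement.

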